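Zero the metal probe and hold it in the guide bush over the earrings

TASK

Take the white-handled metal probe out of its holder and zero it: hold it upright and still for about two seconds with its tip about 2 cm above the centre of the brass reference disc (not the white one). Then lower its steel rod straight down through the brass guide bush of the test stand, without touching the stand or the earrings under it and leaving the other things on the bench where they are, until the red band on the rod is level with the top of the bush. Finish like that: still gripping the probe, upright and motionless, with the rod centred in the bush and touching nothing.

Things in the scene. Friction and masses are not known exactly. Their poses are not given: they have to be found in the camera images.
- probe_grip (a point): centre of the probe's white upright handle, 20 x 20 mm across the flats (normal to x and y), 60 mm tall, gripped from above across two opposite flats; z up along the probe, whose top is 35 mm up. Below: black collar (26 mm dia., underside 36 mm down), then a steel rod of 10 mm diameter. Probe 149 mm long, about 0.09 kg
- probe_tip (a point): centre of the lower end of the probe's rod, 114 mm below probe_grip; same axes
- probe_band (a point): point on the rod's axis at the middle of its 6 mm wide red band, 64 mm above the tip and 50 mm below probe_grip; same axes
- holder_top (a point): centre of the rim of the probe's holder, 89 mm above the bench: grey upright tube, 31 mm diameter (bore 14 mm), on a black round foot of 68 mm; fixed. At the start the probe hangs upright in it, its collar on the rim; draw it straight up at least 80 mm to clear it
- brass_disc_top (a point): centre of the top of the brass reference disc: brass face of 41 mm diameter with a small black centre dot, in a black round puck of 54 mm diameter; this point is 15 mm above the bench; fixed
- white_disc_top (a point): centre of the top of the white reference disc, same size as the brass one; not to be used; fixed
- bush_top (a point): centre of the bush's mouth at its top face, 100 mm above the bench, z up. Brass bush: vertical bore 20 mm diameter, 24 mm long (down from here), outside 34 mm, 8 mm proud of the stand's aluminium top plate (62 mm along x, 102 mm along y) on two cheeks at y = -46 and +46 mm; grey base 100 x 114 mm; fixed to the bench
- earrings_top (a point): top centre of the small gold-coloured cluster of ear studs (30 x 37 x 16 mm) that lies loose on the stand's base under the bush, its top about 74 mm below the bush's top face; must not be touched or moved
- stapler: red stapler, 32 x 136 x 43 mm, lying near the work; origin at the centre of its underside; leave alone
- padlock: brass padlock lying flat, 60 x 42 x 14 mm; origin at the centre of its underside; leave alone
- tag_bundle: bundle of card tags, 31 x 61 x 10 mm; origin at the centre of its underside; leave alone
- marker: blue and white marker pen, 17 x 135 x 16 mm, lying; origin at the centre of its underside; leave alone
Things that resemble listed ones, but are neither listed nor needed, are in the scene too. What is shaped like the part that bears brass_disc_top but blue or turquoise is not meant.

How it is judged:
By the outcome, as a careful person would: the job done as asked, in the order asked, and still so for the second after the job is handed in, while the arm keeps its last pose, push and grip.
It also fails if it takes over 59 s, if anything falls off the work surface, if the arm or the gripper's body presses on something with over 40 N, if the wrist force passes 120 N, or if a joint passes its speed limit or range.

ROBOT

A 7-joint arm with a two-finger parallel gripper is mounted at the origin on a cart in front of the work surface, level with it; the furniture and walls round the work are solid. World frame = base frame: x ahead of the robot, y to its left, z up, the work surface at z = 0. Lengths are in m, angles in rad, forces in N, time in s.
With the tool pointing down it reaches from about 0.4 to 0.875 m from the base axis. Payload 6.5 kg.
Tool frame: the origin (TCP) lies between the finger pads; the fingertips stand 8 mm ahead of it and the grasp point (between the pads) lies 11 mm behind it; z points along the fingers, x is the direction in which the jaws open and shut, and the axes are right-handed (so a half turn about z gives the same grasp; the last joint's range is limited). The gripper opens to 85 mm and grips with 20 to 120 N. Pads are 22 mm wide; open, the fingers measure 114 mm over their backs; the gripper's body (76 mm by 85 mm) begins 54 mm behind the grasp point. The pads swing forward as they close: fully open they stand 13 mm farther back than shut.
Start: joints at [1.158, 0.536, -0.004, 1.538, 0.003, 1.067, -0.071], TCP at [0.221, -0.611, 0.239] pointing down, gripper open.
Joint ranges: [-2.7, 2.7], [-0.37, 2.16], [-1.27, 1.26], [0.24, 2.4], [-1.31, 4.45], [0.19, 1.91], [-2.76, 2.76]. Speed limits (rad/s): [2.39, 2.39, 3.14, 3.14, 3.14, 3.14, 3.14].

INTERFACE

Orientations are given as a unit quaternion [x, y, z, w].
In Python, from station import ctrl, viewer gives the robot as it stands. The module is installed in compiled form; this text tells all that it offers.
- The arm moves only by the tool drive_tool, never from a script. Its argument "rows" is a list of rows, each an object of numbers: "fingers": the finger opening in mm, from 0 to 85.4; "tx", "ty", "tz": the shift along the tool's x, y, z in mm; "roll": the turn about the tool's z in rad. A call has 1 to 10 rows; each row shifts and turns the pose as measured when the row begins, along the tool's axes as they then stand; what a row does not reach is not made up. A row lasts 1/12 s, in which the tool goes at most 41.7 mm and 7.16 degrees, less where a joint would pass 70% of its speed; a pose out of reach is approached as far as the arm can. A call is refused whole if a number of a shift passes 41.7 or a number of a turn 0.125, either way. A call with a gripper value outside its range is refused whole. The fingers move at their own pace and stop on an object; "newtons" is the grip in N (left out, the last holds). Time passes only in rows, so rows that do not move let the fingers close. It gives the time, the measured TCP pose, the force and the opening at its end, in the units of the state.
- ctrl.sense(): the state, without advancing time (a new reading comes with each control period).
- viewer.grab_frame(name): name is "side" or "top"; returns the picture (400x640x3 uint8, red, green, blue); there is no depth.
- viewer.camera_params(name): a dict with "vfov" (degrees; the focal length in pixels is half the picture's height over the tangent of half this angle, whatever the lens; pixels are square), "cx", "cy" (the principal point, pixels), "dist_coeffs" ([k1, k2, p1, p2, k3] as OpenCV has them; the pictures are not rectified), "R" (3x3) and "t" (3): a world point X has camera coordinates R X + t. Camera axes: x right, y down, z forward; pixel columns grow to the right and rows downward; lengths in m; the calibration is good to about 2 mm. A picture is of the moment at which its call begins. camera_params takes no time and is no camera call.
- ctrl.job_done(): hands the job in, once; it reports no verdict.
Trained networks look in the newest picture that a camera, given by its name, has taken for a name from the list of things; names that differ only in an ending like _2 or _b are one class to them, and where a whole thing is asked for, a point or a joint stands for the part that bears it (a point fixed in the world has none). Each returns a list of dicts, best first, with "confidence" (0 to 1); they miss things now and then, are a little off and sometimes report something else, mostly with a low value. They report only what shows in the picture. A call takes as long as a camera call. They do not tell look-alikes from the thing itself.
- viewer.trace(thing, camera): "pixels" (400x640 bool, what is visible of it) and "bbox" ([left, top, width, height] in pixels, round what is visible of it).
- viewer.spot_point(thing, camera): "uv" ([column, row] in pixels: a listed point, or the origin of a listed thing).
The state is a dict: "time": time; "joint_positions": joint angles; "dq": joint speeds; "effort": joint torques, N m; "position": TCP position; "tool_rot": TCP orientation; "wrist_force": force on the tool from outside, world axes, zero at the start; "ft_torque": the same for the moment, N m; "opening": opening from 0.0 (shut) to 1.0 (fully open).
Only numpy, scipy, OpenCV 4.12 (cv2) and the standard library are available. Lean on these libraries where they do the work, as an engineer would, in place of code of your own. Each camera call takes 0.05 s, during which the arm holds its last target.

## Working session

There is one attempt and no reset: what is moved stays moved. The work goes in short steps, Python scripts to look and compute and a tool call to move; the robot and the scene stay as the last step left them, time stands still between calls to the robot, and variables do not carry over. Pictures are saved under pics/ and viewed, and the job is handed in when it is done.

Besides the shell and the picture viewer there is one more tool, called as name(argument=value, ...) on one line, values as JSON. drive_tool: Moves the arm, as the interface text tells. Its arguments: {"type":"object","properties":{"rows":{"type":"array","items":{"type":"object","properties":{"fingers":{"type":"number"},"tx":{"type":"number"},"ty":{"type":"number"},"tz":{"type":"number"},"roll":{"type":"number"}}}},"newtons":{"type":"number"}},"required":["rows"]}

```bash
mkdir -p pics; python3 - <<'E'
from station import ctrl, viewer
import cv2, json
s=ctrl.sense()
for k in s: print(k, s[k])
for n in ("side","top"):
    im=viewer.grab_frame(n); cv2.imwrite(f"pics/{n}0.png",im[:,:,::-1]); print(n,viewer.camera_params(n))
E
```

```text
time 0.0
joint_positions [ 1.1577997   0.53715488 -0.00444924  1.53885202  0.00261521  1.06729753
 -0.07123971]
dq [ 0.0016023  -0.00269219  0.00102647  0.00138241 -0.00032592  0.00145937
  0.00029822]
effort [-6.72767237e-04 -5.83417046e+01  1.04838051e+00 -2.59100944e+01
  1.22522758e-02  9.61961778e-03 -4.34648950e-05]
position [ 0.2207069  -0.61073805  0.23842852]
tool_rot [ 8.18514408e-01 -5.74485367e-01 -7.34353683e-04 -4.34011198e-04]
wrist_force [0.59365063 0.22925975 0.48043925]
ft_torque [ 0.01218477 -0.00098418 -0.02050157]
opening 1.002316012815638
side {'vfov': 46.927364646427506, 'cx': 322.9559549338931, 'cy': 196.36369581245054, 'dist_coeffs': array([-0.13003139,  0.        ,  0.        ,  0.        ,  0.        ]), 'R': array([[-0.89324165, -0.44940823,  0.01231237],
       [-0.24151797,  0.4565808 , -0.85627276],
       [ 0.37919443, -0.76783216, -0.51637715]]), 't': array([0.44736079, 0.21080959, 1.27929867])}
top {'vfov': 55.919768247109864, 'cx': 322.50248081419454, 'cy': 201.1436247566703, 'dist_coeffs': array([-0.04332951,  0.        ,  0.        ,  0.        ,  0.        ]), 'R': array([[-0.00361832, -0.99998646,  0.00374122],
       [-0.98354713,  0.00288305, -0.18062869],
       [ 0.18061546, -0.00433324, -0.98354424]]), 't': array([-0.0016108 ,  0.49702554,  0.91809317])}
```

View pics/side0.png

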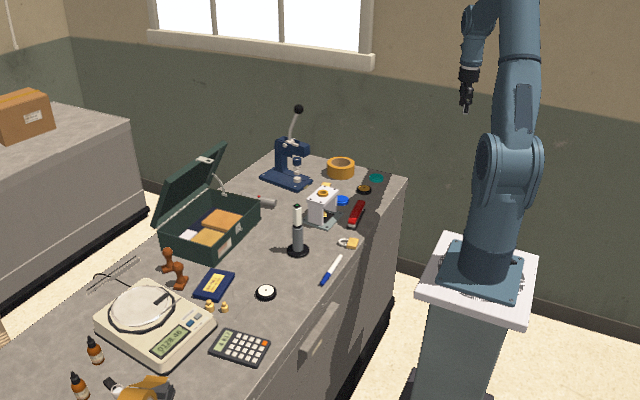

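View pics/top0.png

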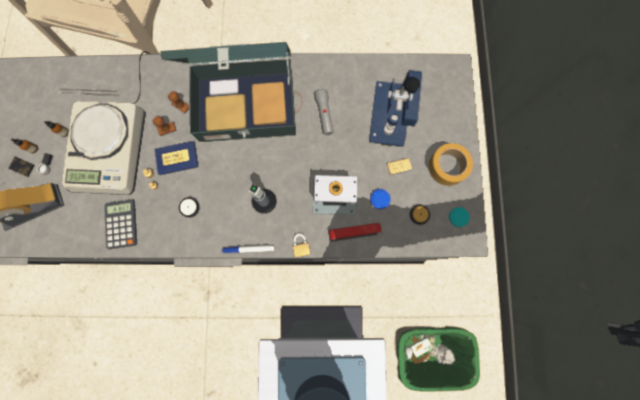

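The side view shows the probe in its holder at (297,230), the stand at about (322,205), the brass puck at (364,189) and the white puck at (265,292). In the top view the holder is at (263,200), the bush at (335,188), the brass puck at (420,214), and the blue and turquoise decoys at (380,198) and (459,217).

```bash
cat > h.py <<'E'
from station import ctrl, viewer
import cv2, numpy as np
from scipy.optimize import least_squares
P={n:viewer.camera_params(n) for n in ("side","top")}
def K(n):
    p=P[n]; f=200/np.tan(np.radians(p['vfov'])/2); return np.array([[f,0,p['cx']],[0,f,p['cy']],[0,0,1.]])
def proj(n,X):
    p=P[n]; return cv2.projectPoints(np.array(X,float).reshape(-1,1,3),cv2.Rodrigues(p['R'])[0],p['t'],K(n),p['dist_coeffs'])[0].reshape(-1,2)
def ray(n,uv):
    p=P[n]; q=cv2.undistortPoints(np.array(uv,float).reshape(1,1,2),K(n),p['dist_coeffs']).ravel()
    d=p['R'].T@np.array([q[0],q[1],1]); c=-p['R'].T@p['t']; return c,d/np.linalg.norm(d)
def atz(n,uv,z):
    c,d=ray(n,uv); return c+d*(z-c[2])/d[2]
def tri(a,b):
    f=lambda X: np.r_[proj('side',X)[0]-a, proj('top',X)[0]-b]
    r=least_squares(f,atz('top',b,0.05)); return r.x,r.fun
def crop(n,uv,w,name,k=None):
    im=viewer.grab_frame(n); u,v=map(int,uv); c=im[max(0,v-w):v+w,max(0,u-w):u+w]; k=k or 600//(2*w)
    cv2.imwrite('pics/'+name,cv2.resize(c,None,fx=k,fy=k,interpolation=cv2.INTER_CUBIC)[:,:,::-1])
E
python3 - <<'E'
from h import *
np.set_printoptions(precision=4,suppress=True)
Z=dict(probe_grip=.125,holder_top=.089,brass_disc_top=.015,bush_top=.1,white_disc_top=.015,earrings_top=.026)
for t,z in Z.items():
    for n in ("side","top"):
        for r in viewer.spot_point(t,n)[:3]: print(t,n,round(r['confidence'],2),np.array(r['uv']),atz(n,r['uv'],z))
crop('side',(320,205),50,'s_st.png'); crop('top',(335,190),50,'t_st.png');crop('side',(297,230),50,'s_pr.png')
crop('top',(263,195),50,'t_pr.png')
E
```

```text
probe_grip side 0.74 [295.9 214. ] [0.5113 0.1516 0.125 ]
probe_grip top 0.59 [255.3 189.9] [0.5098 0.1554 0.125 ]
holder_top side 0.97 [298.8 225.2] [0.503  0.1508 0.089 ]
holder_top top 0.83 [259.9 193.4] [0.5087 0.1502 0.089 ]
brass_disc_top side 0.58 [375.2 173.1] [ 0.4698 -0.3778  0.015 ]
brass_disc_top side 0.55 [341.  199.3] [ 0.5048 -0.1446  0.015 ]
brass_disc_top top 0.67 [456.4 217. ] [ 0.459  -0.3562  0.015 ]
brass_disc_top top 0.64 [379.6 197.8] [ 0.5111 -0.1545  0.015 ]
brass_disc_top top 0.59 [422.  213.9] [ 0.4677 -0.2652  0.015 ]
bush_top side 0.7 [322.9 192.4] [ 0.5166 -0.0282  0.1   ]
bush_top side 0.16 [333.3 268.3] [0.3288 0.2879 0.1   ]
bush_top top 0.97 [335.1 187.7] [ 0.52   -0.0337  0.1   ]
white_disc_top side 0.64 [266. 290.] [0.4874 0.3551 0.015 ]
white_disc_top top 0.8 [188.3 205.2] [0.4927 0.3515 0.015 ]
```

```bash
python3 - <<'E'
from h import *
a=[cv2.imread('pics/'+x) for x in ('s_st.png','t_st.png','s_pr.png','t_pr.png')]
a=[cv2.resize(x,(300,300)) for x in a]
cv2.imwrite('pics/m1.png',np.vstack([np.hstack(a[:2]),np.hstack(a[2:])]))
crop('side',(363,189),20,'s_br.png'); crop('top',(420,213),20,'t_br.png')
a=[cv2.resize(cv2.imread('pics/'+x),(400,400)) for x in ('s_br.png','t_br.png')]
cv2.imwrite('pics/m2.png',np.hstack(a))
E
```

```text
(no output)
```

View pics/m1.png

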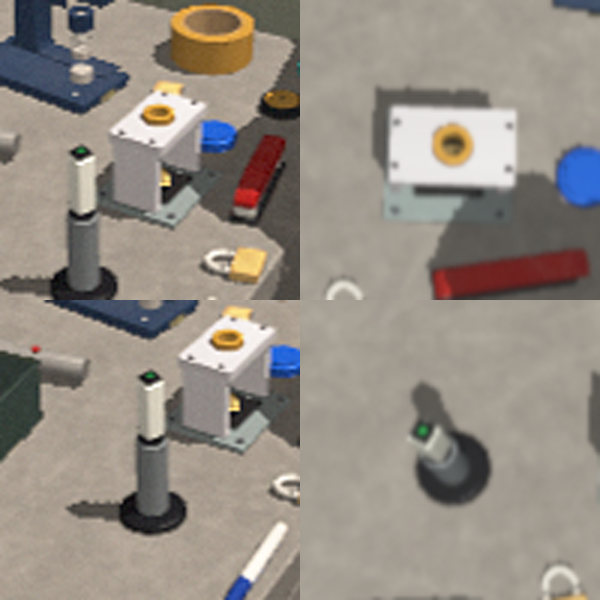

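View pics/m2.png

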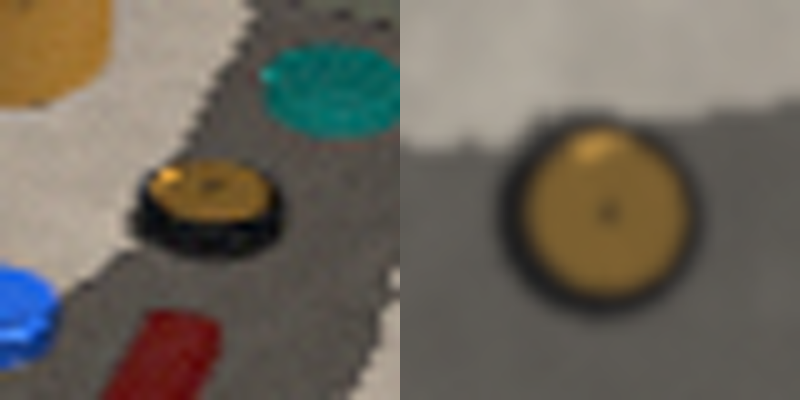

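Brass dot: about (420,213.3) in the top view and (363.7,187) in the side view. The handle looks yawed, so I'll enlarge it.

```bash
python3 - <<'E'
from h import *
np.set_printoptions(precision=4,suppress=True)
crop('side',(297,218),20,'s_p2.png'); crop('top',(257,192),20,'t_p2.png')
a=[cv2.resize(cv2.imread('pics/'+x),(400,400)) for x in ('s_p2.png','t_p2.png')]
cv2.imwrite('pics/m3.png',np.hstack(a))
def seg(n,box):
    im=viewer.grab_frame(n); hsv=cv2.cvtColor(im,cv2.COLOR_RGB2HSV)
    m=((hsv[:,:,0]>12)&(hsv[:,:,0]<28)&(hsv[:,:,1]>110)&(hsv[:,:,2]>60)).astype(np.uint8)
    z=np.zeros_like(m);x0,y0,x1,y1=box; z[y0:y1,x0:x1]=m[y0:y1,x0:x1]
    c=max(cv2.findContours(z,0,cv2.CHAIN_APPROX_NONE)[0],key=cv2.contourArea)
    return cv2.fitEllipse(c), cv2.boundingRect(c)
bd=(seg('side',(345,180,385,200)),seg('top',(405,200,436,230)))
print('brass',bd)
for n,(e,b) in zip(('side','top'),bd): print(atz(n,e[0],.015))
print('tri',tri(bd[0][0][0],bd[1][0][0]), tri((363.7,187),(420,213.3)))
bu=(seg('side',(308,182,338,202)),seg('top',(322,175,350,202)))
print('bush',bu)
for n,(e,b) in zip(('side','top'),bu): print(atz(n,e[0],.1),atz(n,e[0],.097))
print('tri',tri(bu[0][0][0],bu[1][0][0]))
E
```

```text
brass ((((363.54119873046875, 187.58224487304688), (5.388194561004639, 11.678533554077148), 93.38701629638672), (358, 185, 12, 6)), (((420.2259826660156, 213.764404296875), (15.272483825683594, 15.941901206970215), 146.26242065429688), (412, 206, 17, 17)))
[ 0.4671 -0.2552  0.015 ]
[ 0.468  -0.2605  0.015 ]
tri (array([ 0.4689, -0.2614,  0.0113]), array([ 0.145 ,  0.019 , -0.0351, -0.1014])) (array([ 0.4691, -0.2602,  0.0144]), array([-0.1502, -0.0197,  0.0363,  0.1048]))
bush ((((322.5158386230469, 192.8660888671875), (6.3743085861206055, 9.766736030578613), 95.06689453125), (318, 190, 10, 7)), (((335.3249206542969, 187.8907470703125), (11.493851661682129, 12.414413452148438), 162.61337280273438), (330, 182, 12, 13)))
[ 0.5163 -0.025   0.1   ] [ 0.5186 -0.0296  0.097 ]
[ 0.5196 -0.0342  0.1   ] [ 0.5202 -0.0343  0.097 ]
tri (array([ 0.521 , -0.0345,  0.0938]), array([ 0.0154,  0.0037, -0.0041, -0.0115]))
```

View pics/m3.png

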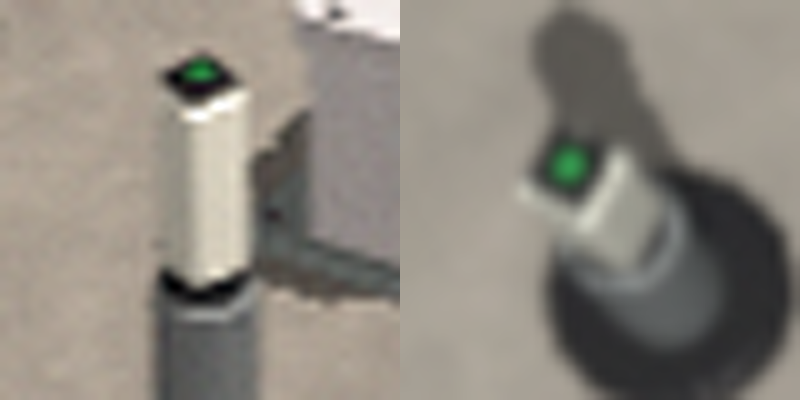

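```bash
cat > fit.py <<'E'
from h import *
from scipy.optimize import minimize
S=8
def polymask(n,pts,win):
    x0,y0,x1,y1=win; q=((proj(n,pts)-[x0-.5,y0-.5])*S)
    m=np.zeros(((y1-y0)*S,(x1-x0)*S),np.uint8)
    cv2.fillConvexPoly(m,cv2.convexHull(np.round(q*16).astype(np.int32)),255,shift=4)
    return cv2.resize(m,None,fx=1/S,fy=1/S,interpolation=cv2.INTER_AREA)/255.
def cyl(c,r,za,zb):
    a=np.linspace(0,2*np.pi,24,endpoint=False)
    return np.array([[c[0]+r*np.cos(t),c[1]+r*np.sin(t),z] for t in a for z in (za,zb)])
def rot(y): return np.array([[np.cos(y),-np.sin(y)],[np.sin(y),np.cos(y)]])
def regions(n,x,y,yaw,zg,win):
    cam=-P[n]['R'].T@P[n]['t']; R=rot(yaw); c=np.array([x,y]); out=[]
    for d in ([1,0],[0,1],[-1,0],[0,-1]):
        nrm=R@np.array(d); 
        if (cam[:2]-c)@nrm>.01:
            t=np.array([-nrm[1],nrm[0]])
            out.append(polymask(n,[np.r_[c+.01*nrm+s*.01*t,zg+h] for s in(-1,1) for h in(-.03,.03)],win))
    top=polymask(n,[np.r_[c+R@np.array([a,b])*.01,zg+.03] for a in(-1,1) for b in(-1,1)],win)
    cap=polymask(n,[np.r_[c+R@np.array([a,b])*.008,zg+h] for a in(-1,1) for b in(-1,1) for h in (.03,.035)],win)
    col=polymask(n,cyl(c,.013,zg-.036,zg-.030),win)
    return out,top,cap,col
def cost(p,ims,wins,zg,lower=True):
    J=0
    for n in ims:
        f,top,cap,col=regions(n,p[0],p[1],p[2],zg,wins[n])
        lay=[]
        if lower: lay.append(polymask(n,cyl(p[:2],.0155,.0,.089),wins[n]))
        lay+=[col]+f+[top,cap]
        al=[np.ones_like(top)]
        for m in lay:
            al=[a*(1-m) for a in al]+[m]
        A=np.stack([a.ravel() for a in al],1); B=ims[n].reshape(-1,3).astype(float)
        c,_,_,_=np.linalg.lstsq(A,B,rcond=None); r=np.clip(np.abs(A@c-B),0,60)
        J+=(r**2).mean()
    return J
E
python3 - <<'E'
from fit import *
wins=dict(side=(284,200,310,236),top=(244,178,274,208))
full={n:viewer.grab_frame(n) for n in wins}
ims={n:full[n][w[1]:w[3],w[0]:w[2]] for n,w in wins.items()}
for sel in (('side','top'),('side',),('top',)):
    best=None
    for y0 in np.radians([-60,-40,-20,0,20]):
        r=minimize(cost,[.509,.152,y0],args=({n:ims[n] for n in sel},wins,.125),method='Nelder-Mead',options=dict(initial_simplex=[[.509,.152,y0],[.514,.152,y0],[.509,.157,y0],[.509,.152,y0+.2]],maxiter=120))
        if best is None or r.fun<best.fun: best=r
        print(np.round(r.x,4),np.degrees(r.x[2]).round(1),round(r.fun,1))
    print(sel,best.x,best.fun)
E
```

```text
[ 0.5073  0.1536 -0.4101] -23.5 2087.2
[ 0.508   0.1542 -0.4428] -25.4 2076.4
[ 0.5078  0.1545 -0.4325] -24.8 2075.0
[ 0.5143  0.1429 -0.3801] -21.8 2046.6
[ 0.5143  0.1436 -0.2904] -16.6 2048.1
('side', 'top') [ 0.51432355  0.14292296 -0.38012023] 2046.6007815185462
[ 0.5083  0.1548 -0.368 ] -21.1 610.1
[ 0.5084  0.1546 -0.3581] -20.5 610.6
[ 0.5082  0.1549 -0.3449] -19.8 612.5
[ 0.5083  0.1546 -0.3552] -20.4 610.2
[0.5077 0.1554 0.2614] 15.0 710.8
('side',) [ 0.50831462  0.15481228 -0.3679651 ] 610.1011954778908
[ 0.4962  0.127  -0.353 ] -20.2 1118.9
[ 0.5024  0.1329 -0.524 ] -30.0 1133.5
[0.5005 0.138  0.1073] 6.1 1174.2
[ 0.4968  0.128  -0.3387] -19.4 1120.2
[0.4946 0.124  0.944 ] 54.1 1139.9
('top',) [ 0.49617199  0.12701752 -0.35296611] 1118.8966176533313
```

```bash
sed -i "s/if lower: lay.append/if lower: lay.append(polymask(n,cyl(p[:2],.034,.0,.010),wins[n])); lay.append/" fit.py
python3 - <<'E'
from fit import *
wins=dict(side=(278,196,318,264),top=(240,174,284,220))
full={n:viewer.grab_frame(n) for n in wins}
ims={n:full[n][w[1]:w[3],w[0]:w[2]] for n,w in wins.items()}
for sel in (('side','top'),('side',),('top',)):
    best=None
    for y0 in np.radians([-50,-35,-20,0]):
        r=minimize(cost,[.509,.152,y0],args=({n:ims[n] for n in sel},wins,.125),method='Nelder-Mead',options=dict(initial_simplex=[[.509,.152,y0],[.514,.152,y0],[.509,.157,y0],[.509,.152,y0+.2]],maxiter=120))
        print(np.round(r.x,4),np.degrees(r.x[2]).round(1),round(r.fun,1))
        if best is None or r.fun<best.fun: best=r
    if len(sel)==2: p=best.x
print(p)
out=[]
for n in wins:
    w=wins[n]; k=8; im=cv2.resize(full[n][w[1]:w[3],w[0]:w[2]],None,fx=k,fy=k,interpolation=cv2.INTER_CUBIC)[:,:,::-1].copy()
    for h,r in ((-.03,.01),(.03,.01),(.035,.008)):
        q=proj(n,[np.r_[p[:2]+rot(p[2])@np.array(a)*r,.125+h] for a in((-1,-1),(-1,1),(1,1),(1,-1))])
        q=((q-[w[0]-.5,w[1]-.5])*k).astype(int); cv2.polylines(im,[q],True,(0,0,255),1)
    for r,z in((.0155,.089),(.034,.0)):
        q=((proj(n,cyl(p[:2],r,z,z))-[w[0]-.5,w[1]-.5])*k).astype(int); cv2.polylines(im,[q],True,(255,0,0),1)
    out.append(cv2.copyMakeBorder(im,0,560-im.shape[0],0,0,0))
cv2.imwrite('pics/m4.png',np.hstack(out))
E
```

```text
[ 0.5079  0.1548 -0.4075] -23.3 828.9
[ 0.5078  0.1547 -0.4032] -23.1 829.1
[ 0.5079  0.1548 -0.3332] -19.1 830.9
[ 0.508   0.1548 -0.4421] -25.3 830.7
[ 0.508   0.1553 -0.3301] -18.9 501.5
[ 0.5078  0.1555 -0.3218] -18.4 502.6
[ 0.5077  0.1557 -0.3786] -21.7 502.7
[ 0.5079  0.1553 -0.3154] -18.1 502.1
[ 0.5077  0.1545 -0.8082] -46.3 331.1
[ 0.5075  0.1547 -0.5058] -29.0 323.8
[ 0.5077  0.1546 -0.2662] -15.3 325.8
[0.5077 0.1542 0.0386] 2.2 331.0
[ 0.50788856  0.15479094 -0.40749855]
```

View pics/m4.png

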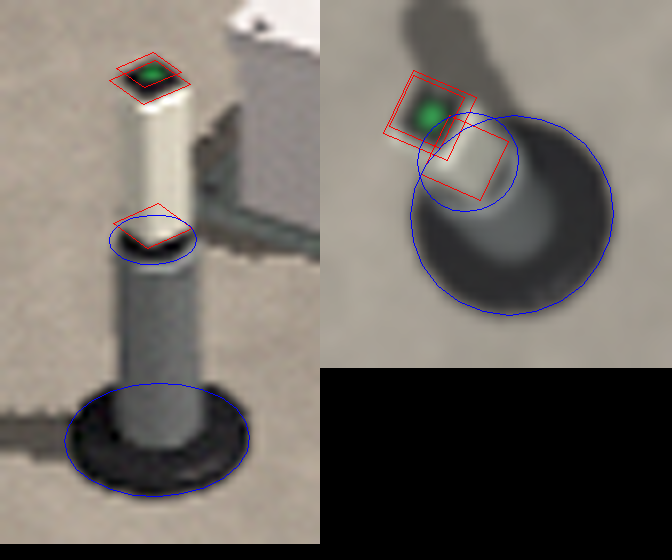

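Fitted probe: about (0.508, 0.155), yaw about -25° and a good overlay in both views. First I'll turn the tool and raise it a little.

drive_tool(rows=[{"roll": -0.12, "tz": -8, "fingers": 85}, {"roll": -0.12, "tz": -8}, {"roll": -0.12, "tz": -8}, {"roll": -0.12, "tz": -8}, {"roll": -0.12, "tz": -8}, {"roll": -0.12, "tz": -8}, {"roll": -0.07}], newtons=60)

```text
validation failed for argument at $.ro...
```

```bash
cat > g.py <<'E'
import sys; from h import *
from scipy.spatial.transform import Rotation as Ro
np.set_printoptions(precision=4,suppress=True)
def go(*t,yaw=None):
    s=ctrl.sense(); R=Ro.from_quat(s['tool_rot']).as_matrix(); p=s['position']
    d=R.T@(np.array(t)-p)*1000
    yw=np.degrees(np.arctan2(R[1,0],R[0,0]))
    print('t',round(s['time'],2),'pos',p,'yaw',yw.round(2),'tilt',R[:,2],'op',round(s['opening'],3),'F',s['wrist_force'],'| tool mm',d.round(1),'n',np.ceil(abs(d).max()/41.7))
if __name__=='__main__': go(*map(float,sys.argv[1:4]))
E
python3 g.py .49 -.25 .29
```

```text
t 1.5 pos [ 0.2209 -0.6113  0.2393] yaw -70.13 tilt [-0.  0. -1.] op 0.996 F [0.5782 0.1602 0.169 ] | tool mm [-248.3 -375.9  -50.7] n 10.0
```

drive_tool(rows=[{"fingers": 85, "tx": 0, "ty": 0, "tz": -8, "roll": -0.12}, {"fingers": 85, "tx": 0, "ty": 0, "tz": -8, "roll": -0.12}, {"fingers": 85, "tx": 0, "ty": 0, "tz": -8, "roll": -0.12}, {"fingers": 85, "tx": 0, "ty": 0, "tz": -8, "roll": -0.12}, {"fingers": 85, "tx": 0, "ty": 0, "tz": -8, "roll": -0.12}, {"fingers": 85, "tx": 0, "ty": 0, "tz": -8, "roll": -0.12}, {"fingers": 85, "tx": 0, "ty": 0, "tz": 0, "roll": -0.07}], newtons=60)

```text
time: 2.08
position: [0.2208, -0.6106, 0.2886]
tool_rot: [0.98, -0.2, -0.001, -0.001]
wrist_force: [-0.1, 0.8, 0.6]
opening: 0.992
```

```bash
python3 g.py .49 -.25 .29
```

```text
t 2.08 pos [ 0.2208 -0.6106  0.2886] yaw -23.03 tilt [-0.0018  0.0016 -1.    ] op 0.992 F [-0.0744  0.768   0.5706] | tool mm [ 106.7 -437.2   -1.4] n 11.0
```

drive_tool(rows=[{"fingers": 85, "tx": 10, "ty": -40, "tz": 0, "roll": 0}, {"fingers": 85, "tx": 10, "ty": -40, "tz": 0, "roll": 0}, {"fingers": 85, "tx": 10, "ty": -40, "tz": 0, "roll": 0}, {"fingers": 85, "tx": 10, "ty": -40, "tz": 0, "roll": 0}, {"fingers": 85, "tx": 10, "ty": -40, "tz": 0, "roll": 0}, {"fingers": 85, "tx": 10, "ty": -40, "tz": 0, "roll": 0}, {"fingers": 85, "tx": 10, "ty": -40, "tz": 0, "roll": 0}, {"fingers": 85, "tx": 10, "ty": -40, "tz": 0, "roll": 0}, {"fingers": 85, "tx": 10, "ty": -40, "tz": 0, "roll": 0}, {"fingers": 85, "tx": 10, "ty": -40, "tz": 0, "roll": 0}])

```text
time: 2.92
position: [0.466, -0.2859, 0.2875]
tool_rot: [0.978, -0.208, -0.001, 0.005]
wrist_force: [1.1, 0.0, -0.3]
opening: 0.996
```

```bash
python3 g.py .508 .155 .26
```

```text
t 2.92 pos [ 0.466  -0.2859  0.2875] yaw -24.07 tilt [-0.0036 -0.0087 -1.    ] op 0.996 F [ 1.0721  0.0449 -0.2843] | tool mm [-141.5 -420.    23.5] n 11.0
```

drive_tool(rows=[{"fingers": 85, "tx": -13, "ty": -39, "tz": 0, "roll": 0}, {"fingers": 85, "tx": -13, "ty": -39, "tz": 0, "roll": 0}, {"fingers": 85, "tx": -13, "ty": -39, "tz": 0, "roll": 0}, {"fingers": 85, "tx": -13, "ty": -39, "tz": 0, "roll": 0}, {"fingers": 85, "tx": -13, "ty": -39, "tz": 0, "roll": 0}, {"fingers": 85, "tx": -13, "ty": -39, "tz": 0, "roll": 0}, {"fingers": 85, "tx": -13, "ty": -39, "tz": 0, "roll": 0}, {"fingers": 85, "tx": -13, "ty": -39, "tz": 0, "roll": 0}, {"fingers": 85, "tx": -13, "ty": -39, "tz": 0, "roll": 0}, {"fingers": 85, "tx": -13, "ty": -39, "tz": 0, "roll": 0}])

```text
time: 3.75
position: [0.5091, 0.1284, 0.2864]
tool_rot: [0.978, -0.209, 0.004, 0.005]
wrist_force: [2.0, 0.5, 0.5]
opening: 0.994
```

```bash
python3 g.py .508 .155 .22
```

```text
t 3.75 pos [0.5091 0.1284 0.2864] yaw -24.15 tilt [ 0.0067 -0.0113 -0.9999] op 0.994 F [2.0408 0.4929 0.4594] | tool mm [-12.6 -24.3  66. ] n 2.0
```

drive_tool(rows=[{"fingers": 85, "tx": -6, "ty": -12, "tz": 33, "roll": 0}, {"fingers": 85, "tx": -6, "ty": -12, "tz": 33, "roll": 0}, {"fingers": 85, "tx": 0, "ty": 0, "tz": 0, "roll": 0}])

```text
time: 4.0
position: [0.5094, 0.1691, 0.2215]
tool_rot: [0.979, -0.203, 0.008, -0.0]
wrist_force: [-1.7, -1.0, -0.2]
opening: 0.998
```

```bash
python3 g.py .508 .155 .114; python3 - <<'E'
from h import *
for n in('side','top'): cv2.imwrite(f'pics/{n}1.png',viewer.grab_frame(n)[:,:,::-1])
a=cv2.imread('pics/side1.png')[110:310,200:400]; b=cv2.imread('pics/top1.png')[100:300,160:360]
cv2.imwrite('pics/m5.png',cv2.resize(np.hstack([a,b]),(800,400),interpolation=cv2.INTER_CUBIC))
E
```

```text
t 4.0 pos [0.5094 0.1691 0.2215] yaw -23.38 tilt [ 0.0151 -0.0024 -0.9999] op 0.998 F [-1.7054 -0.9505 -0.1779] | tool mm [  2.7  13.9 107.5] n 3.0
```

View pics/m5.png

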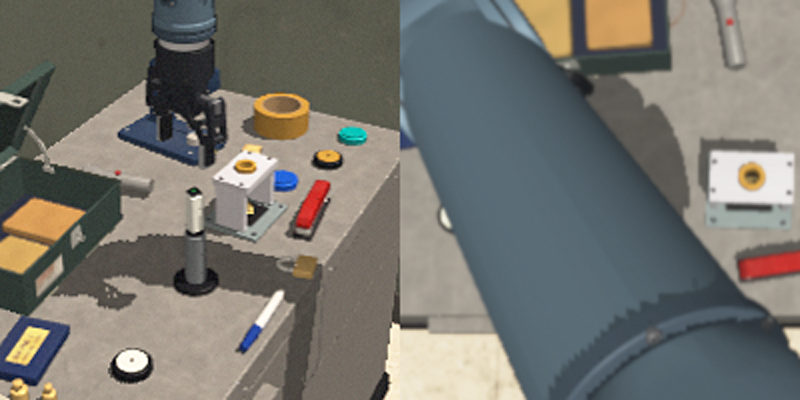

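The gripper is above the probe, at (195,240) in the side crop. The arm blocks the top view. The tool overshot by 14 mm and tilted about 0.9°. I'll go slower and see whether the tilt settles.

drive_tool(rows=[{"fingers": 85, "tx": 1, "ty": 4, "tz": 0, "roll": 0}, {"fingers": 85, "tx": 1, "ty": 4, "tz": 0, "roll": 0}, {"fingers": 85, "tx": 0, "ty": 4, "tz": 0, "roll": 0}, {"fingers": 85, "tx": 0, "ty": 0, "tz": 0, "roll": 0}])

```text
time: 4.43
position: [0.5124, 0.1488, 0.2302]
tool_rot: [0.978, -0.208, 0.014, -0.0]
wrist_force: [-0.7, -0.0, 0.1]
opening: 0.995
```

```bash
python3 g.py .508 .155 .114
```

```text
t 4.43 pos [0.5124 0.1488 0.2302] yaw -24.01 tilt [ 0.0267 -0.0049 -0.9996] op 0.995 F [-0.7213 -0.0104  0.0569] | tool mm [ -9.6  -3.1 116. ] n 3.0
```

drive_tool(rows=[{"fingers": 85, "tx": 0, "ty": 0, "tz": 0, "roll": 0}, {"fingers": 85, "tx": 0, "ty": 0, "tz": 0, "roll": 0}])

```text
time: 4.6
position: [0.5135, 0.1467, 0.2317]
tool_rot: [0.978, -0.21, 0.015, -0.0]
wrist_force: [0.6, -1.0, -0.1]
opening: 0.994
```

```bash
python3 g.py .508 .155 .114; python3 -c "
from h import *
s=ctrl.sense();print(s['joint_positions'].round(4),s['dq'].round(4))"
```

```text
t 4.6 pos [0.5135 0.1467 0.2317] yaw -24.23 tilt [ 0.0295 -0.0054 -0.9996] op 0.994 F [ 0.5757 -1.0059 -0.0532] | tool mm [-11.8  -4.5 117.4] n 3.0
[ 0.0683  0.3883 -0.5508  1.8505  0.2683  0.9482 -1.0253] [ 0.0124 -0.012   0.0046 -0.0009 -0.0033 -0.0018  0.0035]
```

drive_tool(rows=[{"fingers": 85, "tx": 0, "ty": 0, "tz": 4, "roll": 0}])

```text
time: 4.68
position: [0.5143, 0.1465, 0.2286]
tool_rot: [0.978, -0.21, 0.016, -0.001]
wrist_force: [0.1, -0.2, 0.6]
opening: 0.996
```

```bash
python3 g.py .508 .155 .114; python3 -c "
from h import *
s=ctrl.sense();print(s['joint_positions'].round(4),s['dq'].round(4))"
```

```text
t 4.68 pos [0.5143 0.1465 0.2286] yaw -24.29 tilt [ 0.0315 -0.0051 -0.9995] op 0.996 F [ 0.1257 -0.2313  0.5793] | tool mm [-12.8  -4.2 114.3] n 3.0
[ 0.0671  0.3922 -0.5488  1.8533  0.2722  0.9401 -1.0286] [-0.0178  0.0638  0.0291  0.055   0.0545 -0.1107 -0.0427]
```

drive_tool(rows=[{"fingers": 85, "tx": 0, "ty": 0, "tz": 0, "roll": 0}])

```text
time: 4.77
position: [0.5141, 0.1461, 0.2281]
tool_rot: [0.977, -0.21, 0.016, -0.001]
wrist_force: [-0.6, -0.2, -0.6]
opening: 0.998
```

```bash
python3 g.py .508 .155 .114; python3 -c "
from h import *
s=ctrl.sense();print(s['joint_positions'].round(4),s['dq'].round(4))"
```

```text
t 4.77 pos [0.5141 0.1461 0.2281] yaw -24.3 tilt [ 0.0308 -0.0054 -0.9995] op 0.998 F [-0.6331 -0.2291 -0.5732] | tool mm [-12.6  -4.7 113.8] n 3.0
[ 0.0671  0.3927 -0.5483  1.8542  0.2724  0.9396 -1.0287] [ 0.0029 -0.0151 -0.002  -0.0125 -0.0097  0.0107  0.0079]
```

drive_tool(rows=[{"fingers": 85, "tx": -12, "ty": 0, "tz": 0, "roll": 0}])

```text
time: 4.85
position: [0.5045, 0.1502, 0.2277]
tool_rot: [0.977, -0.212, 0.016, -0.001]
wrist_force: [0.6, -0.4, 0.9]
opening: 0.993
```

```bash
python3 g.py .508 .155 .114
```

```text
t 4.85 pos [0.5045 0.1502 0.2277] yaw -24.45 tilt [ 0.0321 -0.0053 -0.9995] op 0.993 F [ 0.599  -0.4068  0.9157] | tool mm [ -2.4  -4.9 113.7] n 3.0
```

drive_tool(rows=[{"fingers": 85, "tx": 0, "ty": 0, "tz": 0, "roll": 0}, {"fingers": 85, "tx": 0, "ty": 0, "tz": 0, "roll": 0}])

```text
time: 5.02
position: [0.5017, 0.152, 0.2272]
tool_rot: [0.978, -0.21, 0.015, -0.001]
wrist_force: [0.4, 0.6, 0.2]
opening: 0.994
```

```bash
python3 g.py .508 .155 .114
```

```text
t 5.02 pos [0.5017 0.152  0.2272] yaw -24.27 tilt [ 0.0299 -0.0052 -0.9995] op 0.994 F [0.3625 0.6164 0.1904] | tool mm [  1.2  -4.5 113.4] n 3.0
```

drive_tool(rows=[{"fingers": 85, "tx": 0, "ty": 0, "tz": 20, "roll": 0}])

```text
time: 5.1
position: [0.504, 0.1534, 0.21]
tool_rot: [0.978, -0.21, 0.018, -0.002]
wrist_force: [0.8, 0.5, 1.5]
opening: 0.996
```

```bash
python3 g.py .508 .155 .114
```

```text
t 5.1 pos [0.504  0.1534 0.21  ] yaw -24.22 tilt [ 0.0357 -0.0033 -0.9994] op 0.996 F [0.8271 0.4899 1.5277] | tool mm [-0.3 -2.  96.1] n 3.0
```

drive_tool(rows=[{"fingers": 85, "tx": 0, "ty": 0, "tz": 0, "roll": 0}, {"fingers": 85, "tx": 0, "ty": 0, "tz": 0, "roll": 0}])

```text
time: 5.27
position: [0.502, 0.1532, 0.2077]
tool_rot: [0.978, -0.209, 0.016, -0.001]
wrist_force: [-0.7, -0.2, 0.7]
opening: 0.996
```

```bash
python3 g.py .508 .155 .114
```

```text
t 5.27 pos [0.502  0.1532 0.2077] yaw -24.15 tilt [ 0.0311 -0.0045 -0.9995] op 0.996 F [-0.6641 -0.2033  0.748 ] | tool mm [ 1.9 -3.3 93.8] n 3.0
```

drive_tool(rows=[{"fingers": 85, "tx": 0, "ty": 0, "tz": -33, "roll": 0}, {"fingers": 85, "tx": 0, "ty": 0, "tz": -33, "roll": 0}, {"fingers": 85, "tx": 0, "ty": 0, "tz": 0, "roll": 0}])

```text
time: 5.52
position: [0.4984, 0.1537, 0.2755]
tool_rot: [0.978, -0.208, 0.013, -0.0]
wrist_force: [0.2, 0.8, 0.8]
opening: 0.994
```

```bash
python3 g.py .508 .155 .114
```

```text
t 5.52 pos [0.4984 0.1537 0.2755] yaw -24.05 tilt [ 0.0256 -0.0049 -0.9997] op 0.994 F [0.1917 0.8197 0.7853] | tool mm [  4.2  -4.1 161.7] n 4.0
```

drive_tool(rows=[{"fingers": 85, "tx": 0, "ty": 0, "tz": 0, "roll": 0}, {"fingers": 85, "tx": 0, "ty": 0, "tz": 0, "roll": 0}])

```text
time: 5.68
position: [0.4993, 0.1542, 0.278]
tool_rot: [0.978, -0.208, 0.015, -0.001]
wrist_force: [-0.4, -0.0, -0.0]
opening: 0.993
```

```bash
python3 g.py .508 .155 .114
```

```text
t 5.68 pos [0.4993 0.1542 0.278 ] yaw -24.06 tilt [ 0.0297 -0.0041 -0.9996] op 0.993 F [-0.353  -0.011  -0.0029] | tool mm [  2.9  -2.9 164.2] n 4.0
```

drive_tool(rows=[{"fingers": 85, "tx": 0, "ty": 0, "tz": 10, "roll": 0}, {"fingers": 85, "tx": 0, "ty": 0, "tz": 10, "roll": 0}, {"fingers": 85, "tx": 0, "ty": 0, "tz": 10, "roll": 0}, {"fingers": 85, "tx": 0, "ty": 0, "tz": 10, "roll": 0}, {"fingers": 85, "tx": 0, "ty": 0, "tz": 10, "roll": 0}, {"fingers": 85, "tx": 0, "ty": 0, "tz": 6, "roll": 0}, {"fingers": 85, "tx": 0, "ty": 0, "tz": 3, "roll": 0}, {"fingers": 85, "tx": 0, "ty": 0, "tz": 0, "roll": 0}])

```text
time: 6.35
position: [0.4976, 0.1526, 0.2074]
tool_rot: [0.978, -0.208, 0.01, 0.001]
wrist_force: [-0.8, 0.5, 0.2]
opening: 0.992
```

```bash
python3 g.py .508 .155 .114
```

```text
t 6.35 pos [0.4976 0.1526 0.2074] yaw -24.0 tilt [ 0.02   -0.0065 -0.9998] op 0.992 F [-0.8374  0.4989  0.1819] | tool mm [ 6.6 -6.2 93.6] n 3.0
```

drive_tool(rows=[{"fingers": 60, "tx": 1, "ty": -1, "tz": 6, "roll": 0}, {"fingers": 60, "tx": 1, "ty": -1, "tz": 6, "roll": 0}, {"fingers": 60, "tx": 1, "ty": -1, "tz": 6, "roll": 0}, {"fingers": 60, "tx": 1, "ty": -1, "tz": 6, "roll": 0}, {"fingers": 60, "tx": 1, "ty": -1, "tz": 6, "roll": 0}])

```text
time: 6.77
position: [0.5069, 0.1557, 0.1764]
tool_rot: [0.978, -0.208, 0.012, 0.0]
wrist_force: [0.5, -0.1, -0.3]
opening: 0.702
```

```bash
python3 g.py .508 .155 .114
```

```text
t 6.77 pos [0.5069 0.1557 0.1764] yaw -24.02 tilt [ 0.0235 -0.0054 -0.9997] op 0.702 F [ 0.5384 -0.0597 -0.3303] | tool mm [-0.2  0.5 62.4] n 2.0
```

drive_tool(rows=[{"fingers": 50, "tx": 0, "ty": 0, "tz": 10, "roll": 0}, {"fingers": 50, "tx": 0, "ty": 0, "tz": 10, "roll": 0}, {"fingers": 50, "tx": 0, "ty": 0, "tz": 10, "roll": 0}, {"fingers": 50, "tx": 0, "ty": 0, "tz": 10, "roll": 0}, {"fingers": 50, "tx": 0, "ty": 0, "tz": 8, "roll": 0}, {"fingers": 50, "tx": 0, "ty": 0, "tz": 5, "roll": 0}, {"fingers": 50, "tx": 0, "ty": 0, "tz": 2, "roll": 0}, {"fingers": 50, "tx": 0, "ty": 0, "tz": 0, "roll": 0}])

```text
time: 7.43
position: [0.5072, 0.1551, 0.113]
tool_rot: [0.978, -0.208, 0.01, 0.001]
wrist_force: [-0.3, -0.2, 0.2]
opening: 0.586
```

```bash
python3 g.py .508 .155 .114;  python3 - <<'E'
from h import *
crop('side',(300,220),50,'s2.png')
E
```

```text
t 7.43 pos [0.5072 0.1551 0.113 ] yaw -24.0 tilt [ 0.0201 -0.0061 -0.9998] op 0.586 F [-0.3399 -0.2319  0.2023] | tool mm [ 0.8 -0.2 -0.9] n 1.0
```

View pics/s2.png

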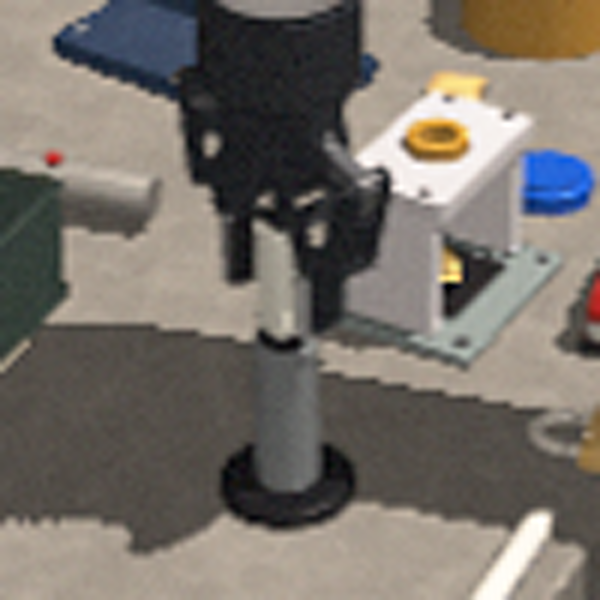

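The handle sits between the fingers at (280,285) in the crop, so I'll close.

drive_tool(rows=[{"fingers": 30, "tx": 0, "ty": 0, "tz": 0, "roll": 0}, {"fingers": 25, "tx": 0, "ty": 0, "tz": 0, "roll": 0}, {"fingers": 20, "tx": 0, "ty": 0, "tz": 0, "roll": 0}, {"fingers": 10, "tx": 0, "ty": 0, "tz": 0, "roll": 0}, {"fingers": 10, "tx": 0, "ty": 0, "tz": 0, "roll": 0}, {"fingers": 10, "tx": 0, "ty": 0, "tz": 0, "roll": 0}], newtons=50)

```text
time: 7.98
position: [0.5074, 0.1558, 0.1147]
tool_rot: [0.978, -0.208, 0.011, 0.0]
wrist_force: [0.4, -0.4, -1.0]
opening: 0.226
```

```bash
python3 g.py .508 .155 .214;  python3 - <<'E'
from h import *
crop('side',(300,220),50,'s3.png')
E
```

```text
t 7.98 pos [0.5074 0.1558 0.1147] yaw -23.99 tilt [ 0.0216 -0.0054 -0.9998] op 0.226 F [ 0.4239 -0.4386 -1.0335] | tool mm [  3.    0.1 -99.3] n 3.0
```

View pics/s3.png

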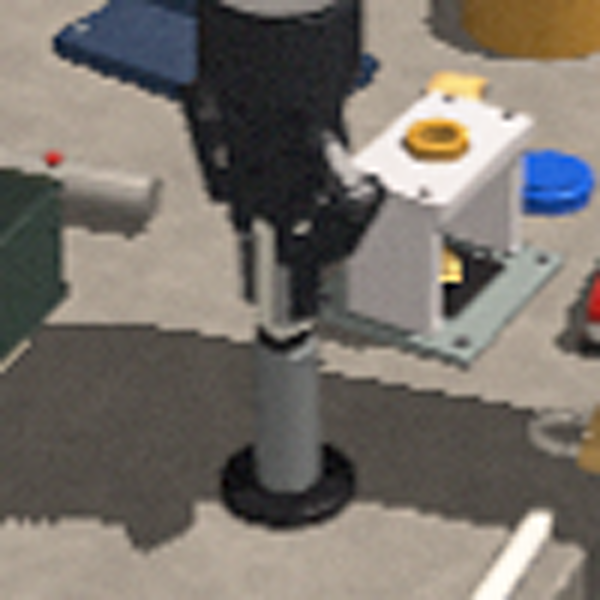

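Gripped, with an opening of about 19.3 mm and very low force. I'll lift straight up.

drive_tool(rows=[{"fingers": 10, "tx": 0, "ty": 0, "tz": -4, "roll": 0}, {"fingers": 10, "tx": 0, "ty": 0, "tz": -8, "roll": 0}, {"fingers": 10, "tx": 0.3, "ty": 0, "tz": -10, "roll": 0}, {"fingers": 10, "tx": 0.3, "ty": 0, "tz": -10, "roll": 0}])

```text
time: 8.37
position: [0.5065, 0.155, 0.1478]
tool_rot: [0.978, -0.208, 0.01, 0.001]
wrist_force: [0.8, 0.1, -1.9]
opening: 0.227
```

```bash
python3 g.py .5075 .1555 .245
```

```text
t 8.37 pos [0.5065 0.155  0.1478] yaw -23.98 tilt [ 0.0191 -0.0065 -0.9998] op 0.227 F [ 0.7757  0.0901 -1.8759] | tool mm [  2.6  -1.  -97.2] n 3.0
```

drive_tool(rows=[{"fingers": 10, "tx": 0.4, "ty": 0, "tz": -11, "roll": 0}, {"fingers": 10, "tx": 0.4, "ty": 0, "tz": -11, "roll": 0}, {"fingers": 10, "tx": 0.4, "ty": 0, "tz": -11, "roll": 0}, {"fingers": 10, "tx": 0.4, "ty": 0, "tz": -11, "roll": 0}, {"fingers": 10, "tx": 0.4, "ty": 0, "tz": -11, "roll": 0}, {"fingers": 10, "tx": 0.4, "ty": 0, "tz": -11, "roll": 0}, {"fingers": 10, "tx": 0.4, "ty": 0, "tz": -11, "roll": 0}, {"fingers": 10, "tx": 0, "ty": 0, "tz": -8, "roll": 0}, {"fingers": 10, "tx": 0, "ty": 0, "tz": -4, "roll": 0}, {"fingers": 10, "tx": 0, "ty": 0, "tz": -1, "roll": 0}])

```text
time: 9.2
position: [0.5094, 0.1551, 0.2531]
tool_rot: [0.978, -0.208, 0.014, -0.001]
wrist_force: [0.5, 0.7, -1.7]
opening: 0.229
```

```bash
python3 g.py .468 -.26 .245;python3 - <<'E'
from h import *
crop('side',(297,190),50,'s4.png')
E
```

```text
t 9.2 pos [0.5094 0.1551 0.2531] yaw -24.0 tilt [ 0.0274 -0.0044 -0.9996] op 0.229 F [ 0.4601  0.7069 -1.6794] | tool mm [130.8 396.1   8.8] n 10.0
```

View pics/s4.png

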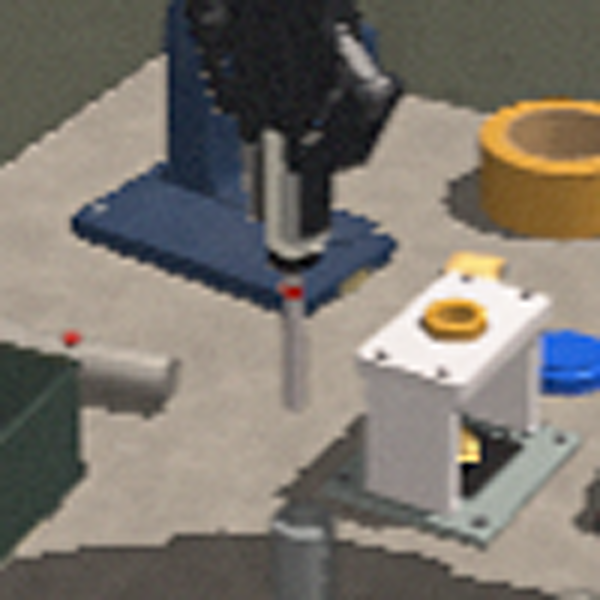

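The probe is free of the holder, with the tip at (293,408) and the red band at (293,292) in the crop. I'll carry it towards the brass disc, well above the stand.

drive_tool(rows=[{"fingers": 10, "tx": 3, "ty": 10, "tz": 0, "roll": 0}, {"fingers": 10, "tx": 6, "ty": 18, "tz": 0, "roll": 0}, {"fingers": 10, "tx": 8, "ty": 25, "tz": 0, "roll": 0}, {"fingers": 10, "tx": 8, "ty": 25, "tz": 0, "roll": 0}, {"fingers": 10, "tx": 8, "ty": 25, "tz": 0, "roll": 0}, {"fingers": 10, "tx": 8, "ty": 25, "tz": 0, "roll": 0}, {"fingers": 10, "tx": 8, "ty": 25, "tz": 0, "roll": 0}, {"fingers": 10, "tx": 8, "ty": 25, "tz": 0, "roll": 0}])

```text
time: 9.92
position: [0.4841, -0.0362, 0.2479]
tool_rot: [0.979, -0.202, 0.009, -0.001]
wrist_force: [1.2, 1.2, -0.5]
opening: 0.228
```

```bash
python3 g.py .468 -.26 .245
```

```text
t 9.92 pos [ 0.4841 -0.0362  0.2479] yaw -23.35 tilt [ 0.0181 -0.0015 -0.9998] op 0.228 F [ 1.1622  1.2293 -0.4551] | tool mm [ 73.9 211.8   3. ] n 6.0
```

drive_tool(rows=[{"fingers": 10, "tx": 9, "ty": 25, "tz": 0, "roll": 0}, {"fingers": 10, "tx": 9, "ty": 25, "tz": 0, "roll": 0}, {"fingers": 10, "tx": 9, "ty": 25, "tz": 0, "roll": 0}, {"fingers": 10, "tx": 9, "ty": 25, "tz": 0, "roll": 0}, {"fingers": 10, "tx": 9, "ty": 25, "tz": 0, "roll": 0}, {"fingers": 10, "tx": 7, "ty": 20, "tz": 0, "roll": 0}, {"fingers": 10, "tx": 5, "ty": 15, "tz": 0, "roll": 0}, {"fingers": 10, "tx": 3, "ty": 10, "tz": 0, "roll": 0}, {"fingers": 10, "tx": 2, "ty": 5, "tz": 0, "roll": 0}, {"fingers": 10, "tx": 0, "ty": 0, "tz": 0, "roll": 0}])

```text
time: 10.75
position: [0.4571, -0.2437, 0.2406]
tool_rot: [0.978, -0.21, 0.001, 0.001]
wrist_force: [0.1, -0.6, -0.8]
opening: 0.228
```

```bash
python3 g.py .468 -.26 .139;python3 - <<'E'
from h import *
crop('side',(363,170),50,'s5.png')
im=viewer.grab_frame('top');cv2.imwrite('pics/t5.png',im[:,:,::-1])
E
```

```text
t 10.75 pos [ 0.4571 -0.2437  0.2406] yaw -24.21 tilt [ 0.002  -0.0017 -1.    ] op 0.228 F [ 0.1069 -0.6251 -0.7525] | tool mm [ 16.4  10.3 101.7] n 3.0
```

View pics/s5.png

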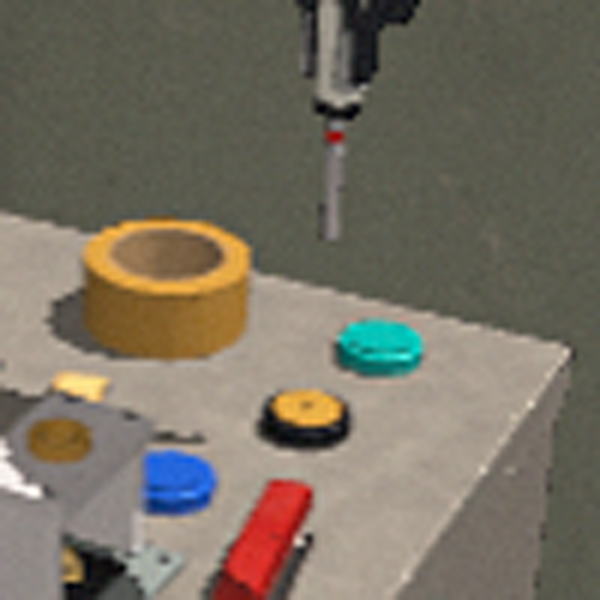

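View pics/t5.png

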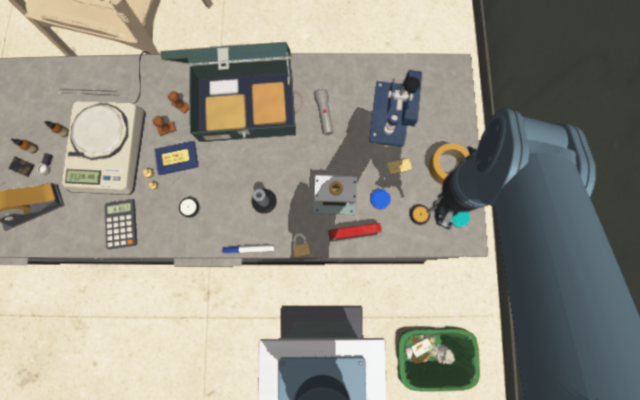

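The tool tilt is now only about 0.15°. I'll check the probe itself against the projection of an upright probe.

```bash
cat > pc.py <<'E'
from h import *
import sys
np.set_printoptions(precision=4,suppress=True)
# show predicted upright probe and measured band
def run(name,w=25,save=True):
    s=ctrl.sense(); p=s['position']; im=viewer.grab_frame('side')
    g=p+[0,0,.0103]
    pts=[g+[0,0,-.114],g+[0,0,-.05],g+[0,0,-.036],g+[0,0,-.03]]
    q=proj('side',pts); print('pred tip,band,collar',q.round(1).tolist())
    u,v=q[1].astype(int); x0,y0=u-w,v-w+8; k=12
    c=cv2.resize(im[y0:y0+2*w,x0:x0+2*w],None,fx=k,fy=k,interpolation=cv2.INTER_CUBIC)[:,:,::-1].copy()
    for a in q: cv2.circle(c,tuple(((a-[x0-.5,y0-.5])*k).astype(int)),4,(255,0,255),1)
    cv2.line(c,*[tuple(((a-[x0-.5,y0-.5])*k).astype(int)) for a in (q[0],q[-1])],(255,0,255),1)
    cv2.imwrite('pics/'+name,c)
    R=im.astype(float); red=np.clip(R[:,:,0]-np.maximum(R[:,:,1],R[:,:,2])-40,0,None)
    red[:y0]=0; red[y0+2*w:]=0; red[:,:u-6]=0; red[:,u+6:]=0; red[:v-8]=0;red[v+8:]=0
    yy,xx=np.mgrid[:400,:640]; 
    if red.sum(): print('band meas',(red*xx).sum()/red.sum(),(red*yy).sum()/red.sum())
    print('x0,y0',x0,y0)
    return im
if __name__=='__main__': run(sys.argv[1])
E
python3 pc.py s6.png
```

```text
pred tip,band,collar [[366.6, 159.0], [367.8, 141.8], [368.0, 137.9], [368.1, 136.3]]
band meas 368.2374301675978 142.49441340782124
x0,y0 342 124
```

View pics/s6.png

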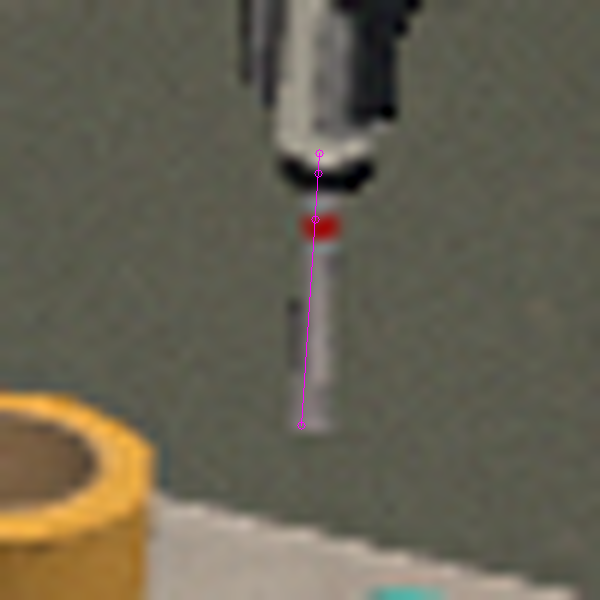

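drive_tool(rows=[{"fingers": 10, "tx": 2, "ty": 1, "tz": 5, "roll": 0}, {"fingers": 10, "tx": 2, "ty": 1, "tz": 9, "roll": 0}, {"fingers": 10, "tx": 2, "ty": 1, "tz": 9, "roll": 0}, {"fingers": 10, "tx": 2, "ty": 1, "tz": 9, "roll": 0}, {"fingers": 10, "tx": 2, "ty": 1, "tz": 9, "roll": 0}, {"fingers": 10, "tx": 2, "ty": 1, "tz": 9, "roll": 0}, {"fingers": 10, "tx": 1, "ty": 1, "tz": 6, "roll": 0}, {"fingers": 10, "tx": 0, "ty": 0, "tz": 3, "roll": 0}])

```text
time: 11.57
position: [0.4698, -0.249, 0.1755]
tool_rot: [0.979, -0.204, 0.001, -0.001]
wrist_force: [0.5, 0.6, -2.0]
opening: 0.228
```

```bash
python3 g.py .468 -.26 .139; python3 -c "
from h import *
print(proj('side',[.468,-.2605,.015]),atz('side',(363.7,187),.015),atz('top',(420.0,213.4),.015))"
```

```text
t 11.57 pos [ 0.4698 -0.249   0.1755] yaw -23.53 tilt [ 0.0031  0.0009 -1.    ] op 0.228 F [ 0.4811  0.6469 -2.0142] | tool mm [ 2.6 10.9 36.5] n 1.0
[[363.86817953 186.87266557]] [ 0.46818518 -0.25936647  0.015     ] [ 0.46901039 -0.25997987  0.015     ]
```

Both cameras put the brass dot at (0.4685, -0.2598), agreeing within 1 mm.

drive_tool(rows=[{"fingers": 10, "tx": 0.5, "ty": 2, "tz": 5, "roll": 0}, {"fingers": 10, "tx": 0.5, "ty": 2, "tz": 6, "roll": 0}, {"fingers": 10, "tx": 0.5, "ty": 2, "tz": 6, "roll": 0}, {"fingers": 10, "tx": 0.5, "ty": 2, "tz": 5, "roll": 0}, {"fingers": 10, "tx": 0.4, "ty": 1.5, "tz": 4, "roll": 0}, {"fingers": 10, "tx": 0, "ty": 1, "tz": 2, "roll": 0}, {"fingers": 10, "tx": 0, "ty": 0, "tz": 1, "roll": 0}, {"fingers": 10, "tx": 0, "ty": 0, "tz": 0, "roll": 0}])

```text
time: 12.23
position: [0.4672, -0.2612, 0.1425]
tool_rot: [0.979, -0.204, 0.001, -0.001]
wrist_force: [-0.8, 0.3, -1.2]
opening: 0.225
```

```bash
python3 g.py .4685 -.26 .139; python3 pc.py s7.png
```

```text
t 12.23 pos [ 0.4672 -0.2612  0.1425] yaw -23.6 tilt [ 0.0021  0.0012 -1.    ] op 0.225 F [-0.8252  0.2652 -1.2369] | tool mm [ 0.7 -1.6  3.5] n 1.0
pred tip,band,collar [[364.5, 181.0], [365.6, 165.0], [365.8, 161.4], [365.9, 159.9]]
band meas 366.2418604651163 165.7953488372093
x0,y0 340 148
```

View pics/s7.png

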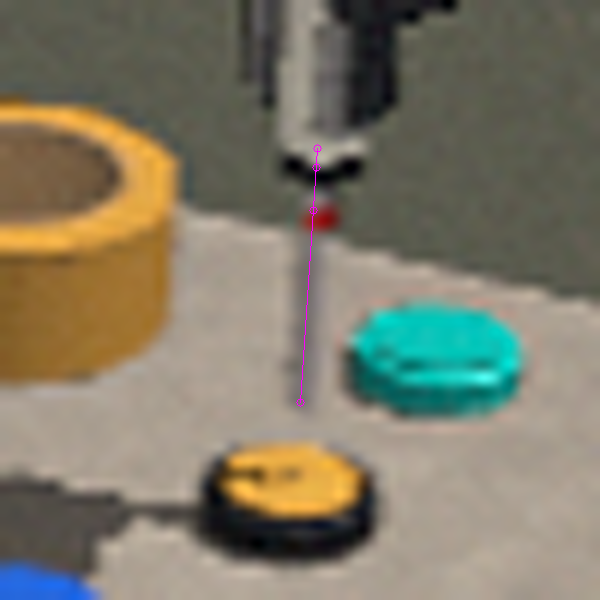

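The probe hangs over the brass disc and agrees with prediction within about 0.6 px. I'll lower it 3 mm, then hold still.

drive_tool(rows=[{"fingers": 10, "tx": 0, "ty": -1, "tz": 2, "roll": 0}, {"fingers": 10, "tx": 0, "ty": 0, "tz": 1, "roll": 0}, {"fingers": 10, "tx": 0, "ty": 0, "tz": 0, "roll": 0}])

```text
time: 12.53
position: [0.4683, -0.2602, 0.1402]
tool_rot: [0.979, -0.204, 0.002, -0.001]
wrist_force: [0.1, -0.0, -0.1]
opening: 0.224
```

```bash
python3 g.py .4685 -.26 .139; python3 -c "
from h import *
crop('top',(425,208),25,'t7.png')"
```

```text
t 12.53 pos [ 0.4683 -0.2602  0.1402] yaw -23.58 tilt [ 0.0036  0.0004 -1.    ] op 0.224 F [ 0.1282 -0.0174 -0.0606] | tool mm [ 0.1 -0.3  1.2] n 1.0
```

View pics/t7.png

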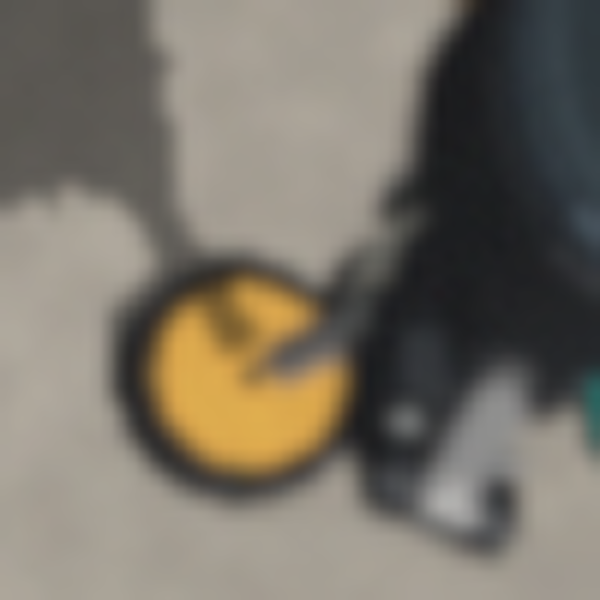

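```bash
python3 -c "
from h import *
q=proj('top',[[.4683,-.2602,.0365],[.4683,-.2602,.0465],[.4685,-.26,.015]]);print(q,(q-[399.5,182.5])*12)"
```

```text
[[422.24755264 212.43156781]
 [423.28013206 211.83864149]
 [420.01718126 213.5917481 ]] [[272.97063169 359.17881371]
 [285.36158478 352.06369783]
 [246.20617516 373.10097715]]
```

drive_tool(rows=[{"fingers": 10, "tx": 0, "ty": 0, "tz": 0, "roll": 0}, {"fingers": 10, "tx": 0, "ty": 0, "tz": 0, "roll": 0}, {"fingers": 10, "tx": 0, "ty": 0, "tz": 0, "roll": 0}, {"fingers": 10, "tx": 0, "ty": 0, "tz": 0, "roll": 0}, {"fingers": 10, "tx": 0, "ty": 0, "tz": 0, "roll": 0}, {"fingers": 10, "tx": 0, "ty": 0, "tz": 0, "roll": 0}, {"fingers": 10, "tx": 0, "ty": 0, "tz": 0, "roll": 0}, {"fingers": 10, "tx": 0, "ty": 0, "tz": 0, "roll": 0}, {"fingers": 10, "tx": 0, "ty": 0, "tz": 0, "roll": 0}, {"fingers": 10, "tx": 0, "ty": 0, "tz": 0, "roll": 0}])

```text
time: 13.42
position: [0.4687, -0.2601, 0.1407]
tool_rot: [0.979, -0.204, 0.002, -0.0]
wrist_force: [-0.0, -0.0, -0.6]
opening: 0.231
```

```bash
python3 g.py .4685 -.26 .139
```

```text
t 13.42 pos [ 0.4687 -0.2601  0.1407] yaw -23.56 tilt [ 0.0045  0.0001 -1.    ] op 0.231 F [-0.0213 -0.0496 -0.5935] | tool mm [-0.2 -0.   1.7] n 1.0
```

The tip is within about 3 mm of the centre by the top view. I'll keep holding, then use a frame to refine where the tip sits relative to the TCP.

drive_tool(rows=[{"fingers": 10, "tx": 0, "ty": 0, "tz": 0, "roll": 0}, {"fingers": 10, "tx": 0, "ty": 0, "tz": 0, "roll": 0}, {"fingers": 10, "tx": 0, "ty": 0, "tz": 0, "roll": 0}, {"fingers": 10, "tx": 0, "ty": 0, "tz": 0, "roll": 0}, {"fingers": 10, "tx": 0, "ty": 0, "tz": 0, "roll": 0}, {"fingers": 10, "tx": 0, "ty": 0, "tz": 0, "roll": 0}, {"fingers": 10, "tx": 0, "ty": 0, "tz": 0, "roll": 0}, {"fingers": 10, "tx": 0, "ty": 0, "tz": 0, "roll": 0}, {"fingers": 10, "tx": 0, "ty": 0, "tz": 0, "roll": 0}, {"fingers": 10, "tx": 0, "ty": 0, "tz": 0, "roll": 0}])

```text
time: 14.25
position: [0.4687, -0.2601, 0.1407]
tool_rot: [0.979, -0.204, 0.002, -0.0]
wrist_force: [-0.4, -0.6, -0.8]
opening: 0.227
```

```bash
python3 g.py .4685 -.26 .139; python3 - <<'E'
from h import *
for i in range(4):
  pass
a=viewer.grab_frame('side')[170:195,352:377]; b=viewer.grab_frame('top')[200:225,410:435]
cv2.imwrite('pics/m8.png',cv2.resize(np.hstack([a,b]),(800,400),interpolation=cv2.INTER_CUBIC)[:,:,::-1])
print(viewer.spot_point('probe_tip','side')[:1],viewer.spot_point('probe_tip','top')[:1],viewer.spot_point('probe_band','side')[:1],viewer.spot_point('probe_grip','side')[:1])
E
```

```text
t 14.25 pos [ 0.4687 -0.2601  0.1407] yaw -23.56 tilt [ 0.0044  0.0001 -1.    ] op 0.227 F [-0.4041 -0.58   -0.7537] | tool mm [-0.2 -0.1  1.7] n 1.0
[{'uv': [364.3, 180.7], 'confidence': 0.46}] [{'uv': [422.9, 212.1], 'confidence': 0.41}] [{'uv': [362.3, 167.3], 'confidence': 0.6}] [{'uv': [335.1, 266.8], 'confidence': 0.66}]
```

View pics/m8.png

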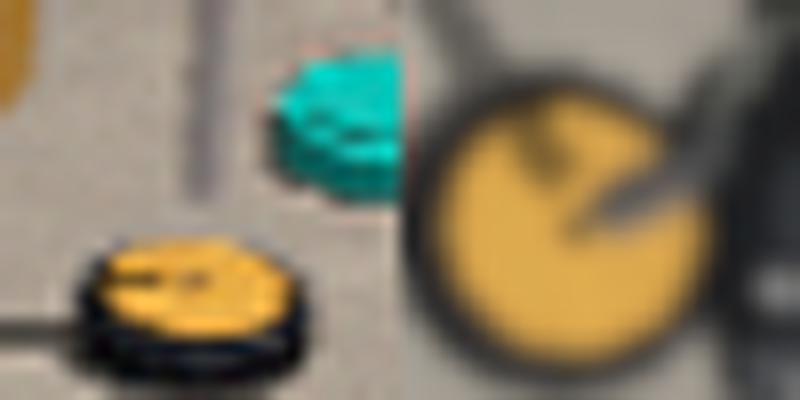

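drive_tool(rows=[{"fingers": 10, "tx": 0, "ty": 0, "tz": 0, "roll": 0}, {"fingers": 10, "tx": 0, "ty": 0, "tz": 0, "roll": 0}, {"fingers": 10, "tx": 0, "ty": 0, "tz": 0, "roll": 0}, {"fingers": 10, "tx": 0, "ty": 0, "tz": 0, "roll": 0}, {"fingers": 10, "tx": 0, "ty": 0, "tz": 0, "roll": 0}])

```text
time: 14.97
position: [0.4687, -0.2601, 0.1407]
tool_rot: [0.979, -0.204, 0.002, -0.001]
wrist_force: [1.0, 0.8, 0.1]
opening: 0.226
```

```bash
python3 g.py .4685 -.26 .139
```

```text
t 14.97 pos [ 0.4687 -0.2601  0.1407] yaw -23.56 tilt [ 0.0044  0.0001 -1.    ] op 0.226 F [0.9558 0.8155 0.0727] | tool mm [-0.2 -0.   1.7] n 1.0
```

The probe has been held still for 2.4 s over the brass disc with the tip matching prediction. Next I'll refine the bush centre with a model fit on the first, unobstructed pictures.

```bash
cat > bf.py <<'E'
from fit import *
np.set_printoptions(precision=4,suppress=True)
full={n:cv2.imread(f'pics/{n}0.png')[:,:,::-1] for n in('side','top')}
wins=dict(side=(304,176,346,208),top=(312,168,360,208))
def box(c,R,hx,hy,za,zb): return [np.r_[c+R@np.array([a*hx,b*hy]),z] for a in(-1,1) for b in(-1,1) for z in(za,zb)]
def cost2(p,sel,ret=False):
    J=0;c=np.array(p[:2]);R=rot(p[2])
    for n in sel:
        w=wins[n]
        top=polymask(n,box(c,R,.031,.051,.092,.092),w)
        wall=polymask(n,cyl(c,.017,.092,.1),w); ring=polymask(n,cyl(c,.017,.1,.1),w); bore=polymask(n,cyl(c,.010,.1,.1),w)
        plate=polymask(n,box(c,R,.031,.051,.080,.092),w)
        low=[]
        lay=[plate,top,wall,ring,bore]; al=[np.ones_like(top)]
        for m in lay: al=[a*(1-m) for a in al]+[m]
        A=np.stack([a.ravel() for a in al],1);B=full[n][w[1]:w[3],w[0]:w[2]].reshape(-1,3).astype(float)
        # ignore background outside the plate: weight
        W=(sum(al[1:]).ravel()*0+1)[:,None]
        k=np.linalg.lstsq(A,B,rcond=None)[0]; r=np.clip(abs(A@k-B),0,50); J+=(r**2).mean()
    return J
for sel in(('side','top'),('side',),('top',)):
    x0=[.519,-.034,0.]
    r=minimize(cost2,x0,args=(sel,),method='Nelder-Mead',options=dict(initial_simplex=[x0,[.523,-.034,0],[.519,-.03,0],[.519,-.034,.08]],maxiter=150))
    print(sel,r.x,r.fun)
    if len(sel)==2:p=r.x
out=[]
for n in wins:
    w=wins[n];k=8
    im=cv2.resize(full[n][w[1]:w[3],w[0]:w[2]],None,fx=k,fy=k,interpolation=cv2.INTER_CUBIC)[:,:,::-1].copy()
    for rr,z in((.017,.1),(.01,.1),(.017,.092)):
        a=np.linspace(0,2*np.pi,40); q=proj(n,[[p[0]+rr*np.cos(t),p[1]+rr*np.sin(t),z] for t in a])
        cv2.polylines(im,[((q-[w[0]-.5,w[1]-.5])*k).astype(int)],True,(0,0,255),1)
    q=proj(n,[np.r_[p[:2]+rot(p[2])@np.array([a*.031,b*.051]),.092] for a,b in((-1,-1),(-1,1),(1,1),(1,-1))])
    cv2.polylines(im,[((q-[w[0]-.5,w[1]-.5])*k).astype(int)],True,(255,0,0),1)
    out.append(cv2.copyMakeBorder(im,0,330-im.shape[0],0,0,0))
cv2.imwrite('pics/m9.png',np.hstack(out))
E
python3 bf.py
```

```text
('side', 'top') [ 0.5206 -0.0343 -0.0357] 1349.618212569118
('side',) [ 0.5199 -0.0314 -0.0442] 748.4872836143652
('top',) [ 0.521  -0.0349 -0.036 ] 549.8818137651413
```

View pics/m9.png

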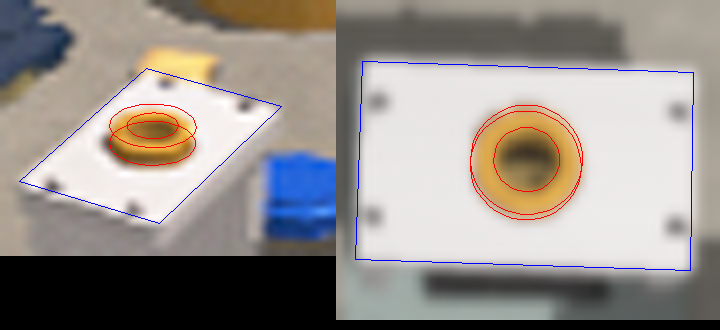

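The overlay fits very well in the top view, and the side view shows the same small vertical bias of about 0.6 px that it showed for the probe. Bush: about (0.5205, -0.0345). Now up.

drive_tool(rows=[{"fingers": 10, "tx": 0, "ty": 0, "tz": -5, "roll": 0}, {"fingers": 10, "tx": 0, "ty": 0, "tz": -10, "roll": 0}, {"fingers": 10, "tx": 0, "ty": 0, "tz": -12, "roll": 0}, {"fingers": 10, "tx": 0, "ty": 0, "tz": -12, "roll": 0}, {"fingers": 10, "tx": 0, "ty": 0, "tz": -12, "roll": 0}, {"fingers": 10, "tx": 0, "ty": 0, "tz": -12, "roll": 0}, {"fingers": 10, "tx": 0, "ty": 0, "tz": -12, "roll": 0}, {"fingers": 10, "tx": 0, "ty": 0, "tz": -12, "roll": 0}, {"fingers": 10, "tx": 0, "ty": 0, "tz": -6, "roll": 0}, {"fingers": 10, "tx": 0, "ty": 0, "tz": -2, "roll": 0}])

```text
time: 15.8
position: [0.4684, -0.2597, 0.2464]
tool_rot: [0.979, -0.204, 0.003, -0.0]
wrist_force: [1.3, 0.5, -1.4]
opening: 0.227
```

```bash
python3 g.py .5205 -.0345 .245
```

```text
t 15.8 pos [ 0.4684 -0.2597  0.2464] yaw -23.5 tilt [ 0.0064 -0.0007 -1.    ] op 0.227 F [ 1.2892  0.5199 -1.3901] | tool mm [ -42.  -227.3    1.6] n 6.0
```

drive_tool(rows=[{"fingers": 10, "tx": -1, "ty": -6, "tz": 0, "roll": 0}, {"fingers": 10, "tx": -2, "ty": -11, "tz": 0, "roll": 0}, {"fingers": 10, "tx": -3, "ty": -15, "tz": 0, "roll": 0}, {"fingers": 10, "tx": -3, "ty": -15, "tz": 0, "roll": 0}, {"fingers": 10, "tx": -3, "ty": -15, "tz": 0, "roll": 0}, {"fingers": 10, "tx": -3, "ty": -15, "tz": 0, "roll": 0}, {"fingers": 10, "tx": -3, "ty": -15, "tz": 0, "roll": 0}, {"fingers": 10, "tx": -3, "ty": -15, "tz": 0, "roll": 0}, {"fingers": 10, "tx": -3, "ty": -15, "tz": 0, "roll": 0}, {"fingers": 10, "tx": -3, "ty": -15, "tz": 0, "roll": 0}])

```text
time: 16.63
position: [0.4961, -0.1109, 0.2417]
tool_rot: [0.979, -0.204, -0.001, -0.001]
wrist_force: [-0.2, 0.7, -1.0]
opening: 0.231
```

```bash
python3 g.py .5205 -.0345 .245
```

```text
t 16.63 pos [ 0.4961 -0.1109  0.2417] yaw -23.57 tilt [-0.0022  0.0029 -1.    ] op 0.231 F [-0.1767  0.718  -0.9724] | tool mm [ -8.2 -79.8  -3.1] n 2.0
```

drive_tool(rows=[{"fingers": 10, "tx": -1, "ty": -13, "tz": -1, "roll": 0}, {"fingers": 10, "tx": -1, "ty": -13, "tz": -1, "roll": 0}, {"fingers": 10, "tx": -1, "ty": -12, "tz": -1, "roll": 0}, {"fingers": 10, "tx": -1, "ty": -11, "tz": 0, "roll": 0}, {"fingers": 10, "tx": -1, "ty": -8, "tz": 0, "roll": 0}, {"fingers": 10, "tx": -1, "ty": -6, "tz": 0, "roll": 0}, {"fingers": 10, "tx": 0, "ty": -3, "tz": 0, "roll": 0}, {"fingers": 10, "tx": 0, "ty": -1, "tz": 0, "roll": 0}, {"fingers": 10, "tx": 0, "ty": 0, "tz": 0, "roll": 0}])

```text
time: 17.38
position: [0.5138, -0.0302, 0.2398]
tool_rot: [0.98, -0.197, -0.007, -0.003]
wrist_force: [0.2, -0.5, -1.1]
opening: 0.229
```

```bash
python3 g.py .5205 -.0345 .225
```

```text
t 17.38 pos [ 0.5138 -0.0302  0.2398] yaw -22.77 tilt [-0.0127  0.0085 -0.9999] op 0.229 F [ 0.1641 -0.5287 -1.1081] | tool mm [ 8.1  1.4 14.7] n 1.0
```

drive_tool(rows=[{"fingers": 10, "tx": 3, "ty": 0, "tz": 0, "roll": 0}, {"fingers": 10, "tx": 3, "ty": 1, "tz": 0, "roll": 0}, {"fingers": 10, "tx": 1, "ty": 0, "tz": 0, "roll": 0}, {"fingers": 10, "tx": 0, "ty": 0, "tz": 0, "roll": 0}])

```text
time: 17.72
position: [0.5202, -0.0366, 0.2395]
tool_rot: [0.98, -0.199, -0.007, -0.002]
wrist_force: [0.2, 0.8, -0.2]
opening: 0.225
```

```bash
python3 g.py .5205 -.0345 .225; python3 pc.py s10.png; python3 -c "
from h import *
crop('top',(335,188),40,'t10.png')"
```

```text
t 17.72 pos [ 0.5202 -0.0366  0.2395] yaw -22.97 tilt [-0.0132  0.0073 -0.9999] op 0.225 F [ 0.1757  0.8386 -0.1893] | tool mm [-0.3 -2.1 14.5] n 1.0
pred tip,band,collar [[323.2, 181.0], [323.5, 162.7], [323.6, 158.5], [323.6, 156.8]]
band meas 325.11954459203037 163.04554079696393
x0,y0 298 145
```

View pics/s10.png

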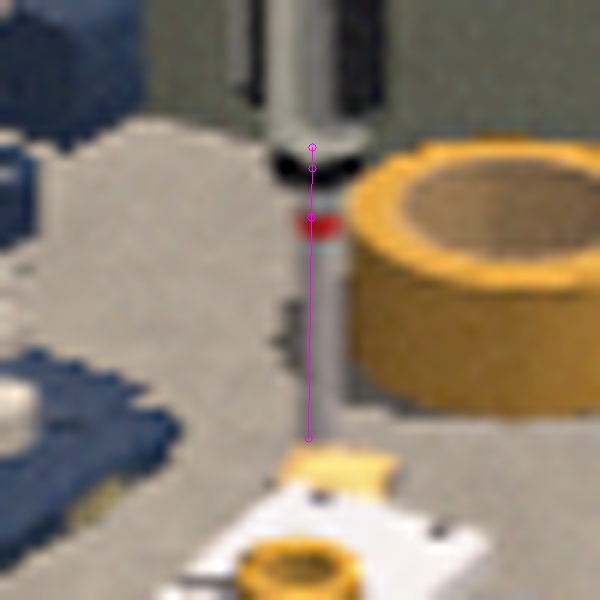

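View pics/t10.png

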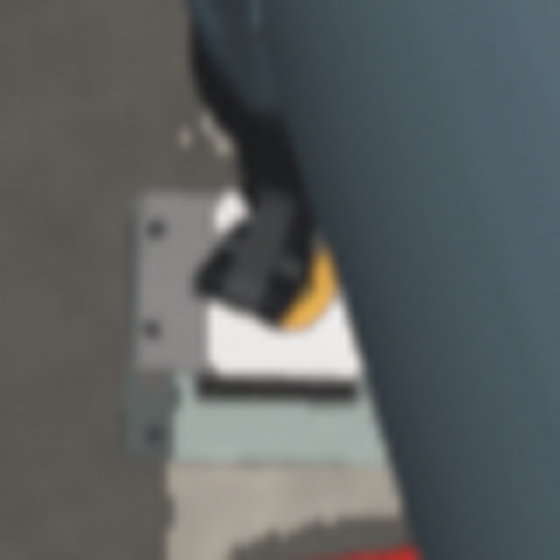

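The rod hangs above the bush with its tip at (319,438) in the crop and appears vertical. It sits about 0.9 px to the right of prediction, part of which is the 0.9° tilt. I'll offset the TCP to (0.5229, -0.0356) and come down to just above the mouth.

```bash
python3 g.py .5229 -.0356 .216
```

```text
t 17.82 pos [ 0.52   -0.0365  0.2394] yaw -22.96 tilt [-0.0133  0.0073 -0.9999] op 0.23 F [-0.6024 -0.1287 -0.8883] | tool mm [ 2.7 -1.9 23.4] n 1.0
```

drive_tool(rows=[{"fingers": 10, "tx": 0.7, "ty": -0.5, "tz": 5, "roll": 0}, {"fingers": 10, "tx": 0.7, "ty": -0.5, "tz": 6, "roll": 0}, {"fingers": 10, "tx": 0.7, "ty": -0.5, "tz": 5, "roll": 0}, {"fingers": 10, "tx": 0.3, "ty": -0.2, "tz": 3, "roll": 0}, {"fingers": 10, "tx": 0, "ty": 0, "tz": 1, "roll": 0}, {"fingers": 10, "tx": 0, "ty": 0, "tz": 0, "roll": 0}])

```text
time: 18.32
position: [0.5222, -0.0358, 0.2166]
tool_rot: [0.98, -0.199, -0.008, -0.002]
wrist_force: [-0.0, 0.5, -1.6]
opening: 0.225
```

```bash
python3 g.py .5229 -.0356 .216; python3 pc.py s11.png
```

```text
t 18.32 pos [ 0.5222 -0.0358  0.2166] yaw -22.98 tilt [-0.0145  0.0074 -0.9999] op 0.225 F [-0.0048  0.4618 -1.5948] | tool mm [ 0.5 -0.4  0.6] n 1.0
pred tip,band,collar [[322.4, 187.3], [322.7, 169.3], [322.7, 165.2], [322.8, 163.5]]
band meas 323.4131455399061 170.20892018779344
x0,y0 297 152
```

View pics/s11.png

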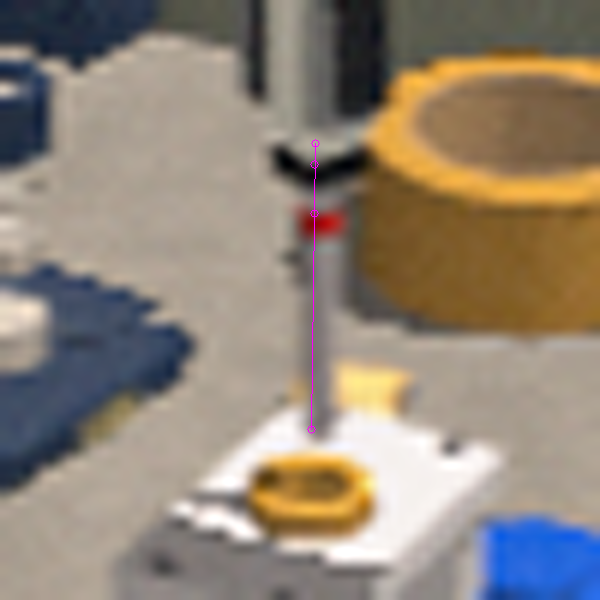

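The tip is at (318,435) and the bore centre at (312,482), so the tip is about 1 mm to the right. I'll trim that while lowering the tip into the mouth.

```bash
python3 g.py .5232 -.0352 .200
```

```text
t 18.37 pos [ 0.5223 -0.0358  0.2168] yaw -22.97 tilt [-0.0144  0.0074 -0.9999] op 0.225 F [ 1.0243 -0.2924 -1.1211] | tool mm [ 0.9 -0.9 16.8] n 1.0
```

drive_tool(rows=[{"fingers": 10, "tx": 0.5, "ty": -0.5, "tz": 3, "roll": 0}, {"fingers": 10, "tx": 0.4, "ty": -0.4, "tz": 4, "roll": 0}, {"fingers": 10, "tx": 0, "ty": 0, "tz": 4, "roll": 0}, {"fingers": 10, "tx": 0, "ty": 0, "tz": 3, "roll": 0}, {"fingers": 10, "tx": 0, "ty": 0, "tz": 1, "roll": 0}, {"fingers": 10, "tx": 0, "ty": 0, "tz": 0, "roll": 0}])

```text
time: 18.87
position: [0.5236, -0.035, 0.2005]
tool_rot: [0.98, -0.199, -0.007, -0.002]
wrist_force: [0.7, -0.7, -2.0]
opening: 0.227
```

```bash
python3 g.py .5232 -.0352 .1397; python3 pc.py s12.png
```

```text
t 18.87 pos [ 0.5236 -0.035   0.2005] yaw -22.96 tilt [-0.0136  0.0074 -0.9999] op 0.227 F [ 0.6701 -0.7082 -2.0115] | tool mm [ 0.6  0.4 60.8] n 2.0
pred tip,band,collar [[321.9, 191.8], [322.1, 173.9], [322.2, 169.9], [322.2, 168.2]]
band meas 322.6901408450704 174.66197183098592
x0,y0 297 156
```

View pics/s12.png

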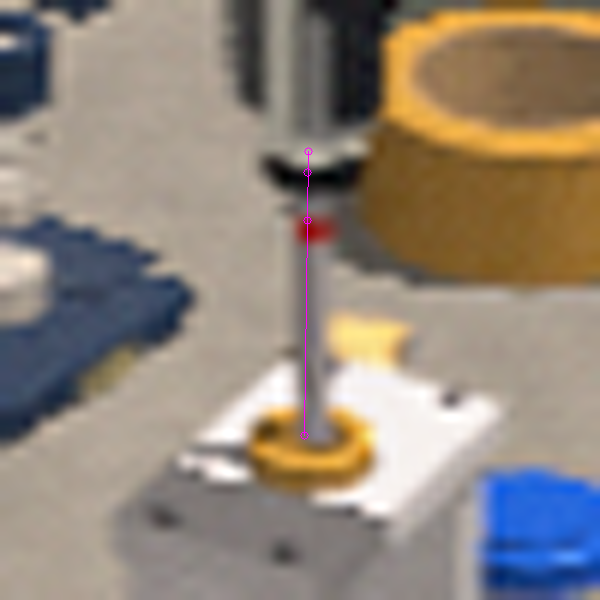

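```bash
python3 - <<'E'
from h import *
im=viewer.grab_frame('side')[164:204,302:342]
cv2.imwrite('pics/s13.png',cv2.resize(im,None,fx=15,fy=15,interpolation=cv2.INTER_LANCZOS4)[:,:,::-1])
g=im.astype(int)
for r in range(26,34): print(r+164,[tuple(g[r,c]) for c in range(13,28)][::1])
E
```

```text
190 [(np.int64(208), np.int64(194), np.int64(184)), (np.int64(239), np.int64(232), np.int64(229)), (np.int64(248), np.int64(244), np.int64(244)), (np.int64(233), np.int64(217), np.int64(199)), (np.int64(230), np.int64(185), np.int64(122)), (np.int64(242), np.int64(186), np.int64(84)), (np.int64(203), np.int64(150), np.int64(79)), (np.int64(131), np.int64(118), np.int64(106)), (np.int64(136), np.int64(127), np.int64(133)), (np.int64(197), np.int64(155), np.int64(112)), (np.int64(233), np.int64(183), np.int64(91)), (np.int64(242), np.int64(219), np.int64(167)), (np.int64(244), np.int64(236), np.int64(228)), (np.int64(245), np.int64(240), np.int64(240)), (np.int64(246), np.int64(241), np.int64(239))]
191 [(np.int64(241), np.int64(235), np.int64(232)), (np.int64(250), np.int64(243), np.int64(243)), (np.int64(226), np.int64(211), np.int64(199)), (np.int64(139), np.int64(117), np.int64(86)), (np.int64(98), np.int64(71), np.int64(21)), (np.int64(149), np.int64(105), np.int64(39)), (np.int64(148), np.int64(112), np.int64(71)), (np.int64(120), np.int64(109), np.int64(107)), (np.int64(137), np
[... 3810 characters left out ...]
int64(122), np.int64(119), np.int64(112)), (np.int64(125), np.int64(119), np.int64(116)), (np.int64(129), np.int64(125), np.int64(123)), (np.int64(126), np.int64(121), np.int64(121)), (np.int64(128), np.int64(121), np.int64(122)), (np.int64(128), np.int64(121), np.int64(116)), (np.int64(127), np.int64(115), np.int64(106)), (np.int64(127), np.int64(116), np.int64(107)), (np.int64(201), np.int64(185), np.int64(173)), (np.int64(236), np.int64(224), np.int64(208)), (np.int64(245), np.int64(239), np.int64(238)), (np.int64(251), np.int64(246), np.int64(245)), (np.int64(249), np.int64(244), np.int64(242)), (np.int64(248), np.int64(244), np.int64(241)), (np.int64(247), np.int64(242), np.int64(239))]
```

View pics/s13.png

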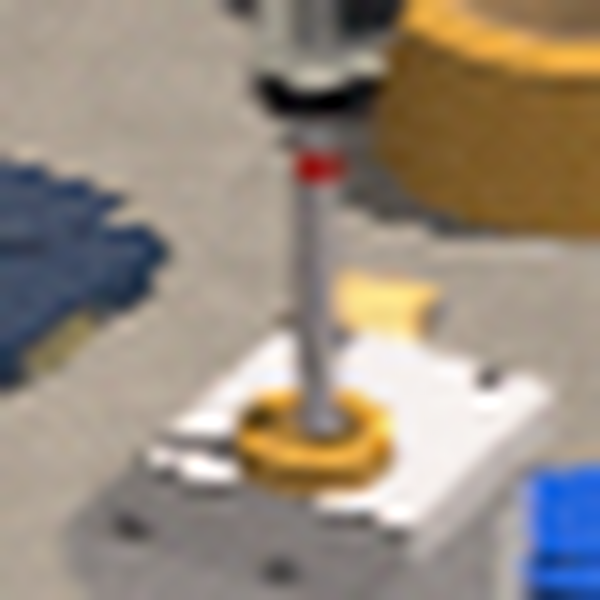

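Rod and bore agree laterally to about 1 mm, but the along-view direction is less certain. I'll raise the tip 20 mm clear and fit rod and bush models in the same camera.

drive_tool(rows=[{"fingers": 10, "tx": 0, "ty": 0, "tz": -4, "roll": 0}, {"fingers": 10, "tx": 0, "ty": 0, "tz": -7, "roll": 0}, {"fingers": 10, "tx": 0, "ty": 0, "tz": -5, "roll": 0}, {"fingers": 10, "tx": 0, "ty": 0, "tz": -2, "roll": 0}, {"fingers": 10, "tx": 0, "ty": 0, "tz": 0, "roll": 0}, {"fingers": 10, "tx": 0, "ty": 0, "tz": 0, "roll": 0}])

```text
time: 19.47
position: [0.5249, -0.0352, 0.2222]
tool_rot: [0.98, -0.199, -0.006, -0.002]
wrist_force: [0.2, -1.3, -0.7]
opening: 0.228
```

```bash
python3 g.py .5232 -.0352 .2; python3 - <<'E'
from h import *
im=np.mean([viewer.grab_frame('side').astype(float) for _ in range(4)],0)
im2=np.mean([viewer.grab_frame('top').astype(float) for _ in range(2)],0)
np.save('sA.npy',im); np.save('tA.npy',im2); s=ctrl.sense(); np.save('pA.npy',s['position']); print(s['position'])
c=im[160:200,302:342]
c2=im2[165:205,315:355]
cv2.imwrite('pics/s14.png',cv2.resize(np.hstack([c,c2]).astype(np.uint8),None,fx=10,fy=10,interpolation=cv2.INTER_CUBIC)[:,:,::-1])
E
```

```text
t 19.47 pos [ 0.5249 -0.0352  0.2222] yaw -22.97 tilt [-0.0105  0.007  -0.9999] op 0.228 F [ 0.164  -1.2835 -0.7166] | tool mm [-1.3  0.8 22.3] n 1.0
[ 0.52453507 -0.03514985  0.22152947]
```

View pics/s14.png

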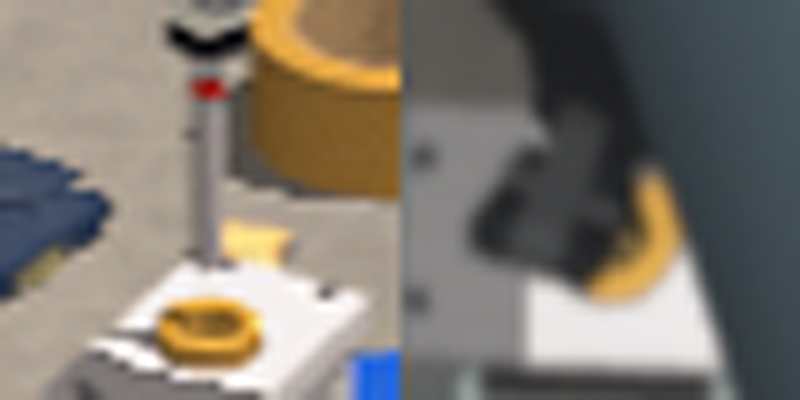

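```bash
cat > rf.py <<'E'
from fit import *
np.set_printoptions(precision=4,suppress=True)
im=np.load('sA.npy'); bg=cv2.imread('pics/side0.png')[:,:,::-1].astype(float); p=np.load('pA.npy')
zt=p[2]-.1037
w=(312,170,334,190)
B=im[w[1]:w[3],w[0]:w[2]]; G=bg[w[1]:w[3],w[0]:w[2]]
# e_lat: image right dir horizontally, e_dep: away
el=np.array([-.893,-.449]);el/=np.linalg.norm(el); ed=np.array([.379,-.768]);ed/=np.linalg.norm(ed)
def cost(q,ret=False):
    a,b,s=q  # mm offsets of tip (lat, depth), lateral tilt mm per 64mm
    tip=p[:2]+(a*el+b*ed)/1000; top=tip-s*el/1000*(58/64)
    t=np.linspace(0,2*np.pi,32,endpoint=False); C=np.c_[np.cos(t),np.sin(t)]*.005
    m=polymask('side',np.r_[np.c_[tip+C,np.full(32,zt)],np.c_[top+C,np.full(32,zt+.058)]],w)[...,None]
    M=m*np.ones((1,1,3)); D=B-G*(1-m)
    W=(m[...,0]>.02)
    # rod colour varies across width -> constant + horizontal gradient
    X=np.stack([m[...,0].ravel(),(m[...,0]*(np.arange(m.shape[1])[None]-9)).ravel()],1)
    r=0
    for c in range(3):
        k=np.linalg.lstsq(X,D[...,c].ravel(),rcond=None)[0]; r+=(np.clip(abs(X@k-D[...,c].ravel()),0,40)**2).mean()
    return r
best=None
for b in(-4,0,4):
    r=minimize(cost,[2,b,0],method='Nelder-Mead',options=dict(initial_simplex=[[2,b,0],[4,b,0],[2,b+3,0],[2,b,2]]))
    print(r.x,r.fun)
    if best is None or r.fun<best.fun:best=r
q=best.x; tip=p[:2]+(q[0]*el+q[1]*ed)/1000
print('tip (assuming z)',tip,zt,'vs tcp',(tip-p[:2])*1000)
print('pix tip',proj('side',np.r_[tip,zt]))
E
python3 rf.py
sed -e "s/for sel in(('side','top'),('side',),('top',)):/for sel in(('side',),):/; s/len(sel)==2/1/; s/m9/m15/; s/k=8/k=12/; s/330/490/" bf.py > bf2.py; python3 bf2.py
```

```text
[ 1.4455  2.3526 -0.1073] 58.348556588577296
[1.4405 2.3562 0.2226] 59.0009852155939
[ 1.3214  2.7631 -0.3066] 56.89864952522141
tip (assuming z) [ 0.5246 -0.0382] 0.11782946726642941 vs tcp [ 0.0422 -3.0715]
pix tip [[322.1325 185.4624]]
('side',) [ 0.5199 -0.0314 -0.0442] 748.4872836143652
```

View pics/m15.png

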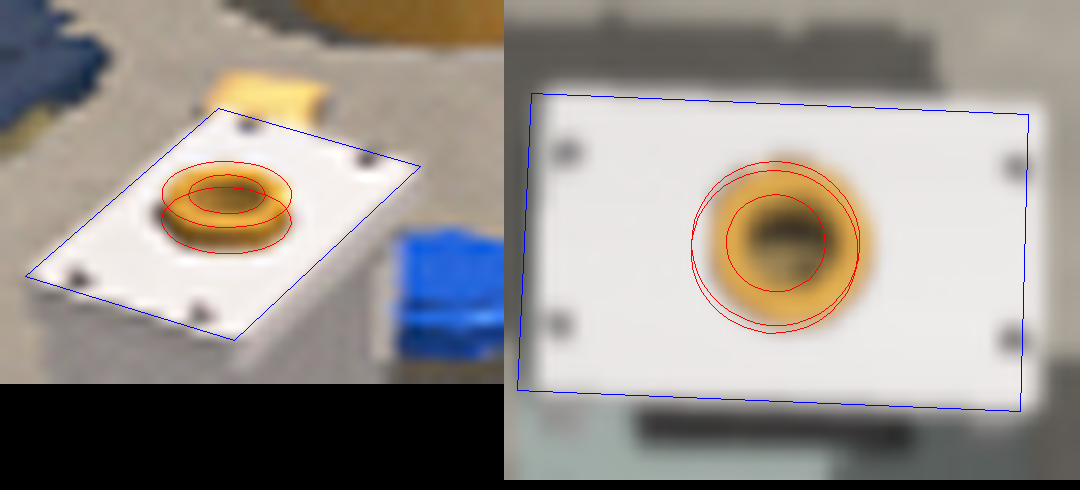

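```bash
cat > tf.py <<'E'
from fit import *
np.set_printoptions(precision=4,suppress=True)
m=cv2.imread('pics/m8.png')[:,:,::-1].astype(np.float32)
raw=cv2.resize(m,(50,25),interpolation=cv2.INTER_LINEAR)  # samples at centres between texels
ims=dict(side=raw[:,:25],top=raw[:,25:]); W=dict(side=(352,170,377,195),top=(410,200,435,225))
p=np.array([.4687,-.2601,.1407]); zt=p[2]-.1037
def go(n,z,crop):
    x0,y0,x1,y1=W[n]; cx,cy=crop; w=(x0,y0+cy[0],x0+cx,y0+cy[1]); B=ims[n][cy[0]:cy[1],:cx]
    def cost(q):
        tip=p[:2]+np.array(q[:2])/1000; c=np.array([.4687,-.26])+np.array(q[2:4])/1000
        puck=polymask(n,cyl(c,.027,0,.015),w); br=polymask(n,cyl(c,.0205,.015,.015),w)
        rod=polymask(n,cyl(tip,.005,z,z+.05),w)
        al=[np.ones_like(br)]
        for mm in (puck,br,rod): al=[a*(1-mm) for a in al]+[mm]
        X=np.stack([a.ravel() for a in al],1); Y=B.reshape(-1,3)
        k=np.linalg.lstsq(X,Y,rcond=None)[0]; return (np.clip(abs(X@k-Y),0,40)**2).mean()
    best=None
    for a in(-2,2):
      for b in (-2,2):
        s=np.array([a,b,0,0.]); r=minimize(cost,s,method='Nelder-Mead',options=dict(initial_simplex=[s]+[s+2.5*e for e in np.eye(4)],maxiter=400))
        if best is None or r.fun<best.fun:best=r
    return best
for dz in(0,.003,-.003):
    for n,c in(('top',(17,(2,25))),('side',(17,(0,25)))):
        r=go(n,zt+dz,c); print(n,dz,'tip off mm',r.x[:2],'disc',[.4687,-.26]+r.x[2:]/1000,r.fun)
E
python3 tf.py
```

```text
top 0 tip off mm [-0.3156 -1.7781] disc [ 0.4684 -0.2604] 321.2324689830041
side 0 tip off mm [ 1.0232 -0.8753] disc [ 0.4668 -0.2562] 271.7938803728013
top 0.003 tip off mm [-0.7334 -0.6377] disc [ 0.4683 -0.2601] 322.8821489452652
side 0.003 tip off mm [-1.2301  3.8088] disc [ 0.4667 -0.2562] 271.56133827961213
top -0.003 tip off mm [ 0.124  -2.7524] disc [ 0.4684 -0.2604] 321.2058005243796
side -0.003 tip off mm [ 1.6674 -3.0631] disc [ 0.4668 -0.2562] 272.86962742929757
```

Putting the fits together:
- The tip is about 2 mm higher in the grip than I assumed, so TCP to tip is about 102 mm.
- TCP to tip in xy is about (-1.8, -0.1) mm at the current tilt.
- For entry I want the TCP at about (0.5229, -0.0348). At the end I want it at about (0.522, -0.0345, 0.138).

```bash
python3 g.py .5229 -.0348 .200
```

```text
t 19.77 pos [ 0.5245 -0.0351  0.2215] yaw -22.97 tilt [-0.0119  0.0072 -0.9999] op 0.226 F [ 0.3239 -1.2055 -1.2724] | tool mm [-1.3  0.4 21.5] n 1.0
```

drive_tool(rows=[{"fingers": 10, "tx": -0.5, "ty": 0.2, "tz": 3, "roll": 0}, {"fingers": 10, "tx": -0.5, "ty": 0.2, "tz": 5, "roll": 0}, {"fingers": 10, "tx": -0.3, "ty": 0, "tz": 5, "roll": 0}, {"fingers": 10, "tx": 0, "ty": 0, "tz": 4, "roll": 0}, {"fingers": 10, "tx": 0, "ty": 0, "tz": 2, "roll": 0}, {"fingers": 10, "tx": 0, "ty": 0, "tz": 0, "roll": 0}])

```text
time: 20.27
position: [0.5219, -0.0348, 0.1995]
tool_rot: [0.98, -0.199, -0.008, -0.002]
wrist_force: [0.0, 0.0, -1.2]
opening: 0.227
```

```bash
python3 g.py .5225 -.0347 .180
```

```text
t 20.27 pos [ 0.5219 -0.0348  0.1995] yaw -22.96 tilt [-0.014   0.0075 -0.9999] op 0.227 F [ 0.0218  0.006  -1.1776] | tool mm [ 0.8 -0.3 19.4] n 1.0
```

drive_tool(rows=[{"fingers": 10, "tx": 0.6, "ty": -0.3, "tz": 1, "roll": 0}, {"fingers": 10, "tx": 0.4, "ty": -0.2, "tz": 3, "roll": 0}, {"fingers": 10, "tx": 0.1, "ty": 0, "tz": 4, "roll": 0}, {"fingers": 10, "tx": 0.1, "ty": 0, "tz": 3, "roll": 0}, {"fingers": 10, "tx": 0, "ty": 0, "tz": 1, "roll": 0}, {"fingers": 10, "tx": 0, "ty": 0, "tz": 0, "roll": 0}])

```text
time: 20.77
position: [0.5234, -0.0347, 0.186]
tool_rot: [0.98, -0.199, -0.008, -0.002]
wrist_force: [0.0, 0.2, -1.0]
opening: 0.224
```

```bash
python3 g.py .5226 -.0347 .138;python3 - <<'E'
from h import *
im=viewer.grab_frame('side')[164:204,302:342]
cv2.imwrite('pics/s16.png',cv2.resize(im,None,fx=15,fy=15,interpolation=cv2.INTER_CUBIC)[:,:,::-1])
E
```

```text
t 20.77 pos [ 0.5234 -0.0347  0.186 ] yaw -22.96 tilt [-0.0139  0.0076 -0.9999] op 0.224 F [ 0.0145  0.1579 -1.0444] | tool mm [ 0.1  0.4 48. ] n 2.0
```

View pics/s16.png

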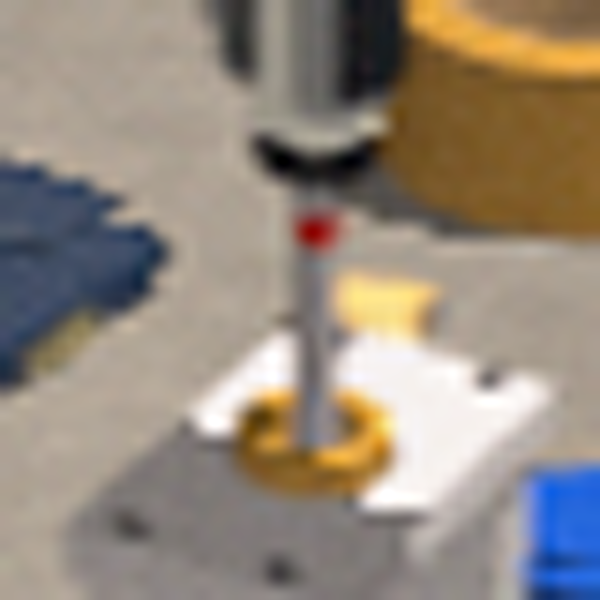

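The rod (x≈316) is in the bore (centre ≈315) with no contact force. I'll continue down.

drive_tool(rows=[{"fingers": 10, "tx": 0, "ty": 0, "tz": 3, "roll": 0}, {"fingers": 10, "tx": 0.1, "ty": 0, "tz": 5, "roll": 0}, {"fingers": 10, "tx": 0, "ty": 0, "tz": 6, "roll": 0}, {"fingers": 10, "tx": 0, "ty": 0, "tz": 6, "roll": 0}, {"fingers": 10, "tx": 0, "ty": 0, "tz": 5, "roll": 0}, {"fingers": 10, "tx": 0, "ty": 0, "tz": 3, "roll": 0}, {"fingers": 10, "tx": 0, "ty": 0, "tz": 1, "roll": 0}, {"fingers": 10, "tx": 0, "ty": 0, "tz": 0, "roll": 0}])

```text
time: 21.48
position: [0.5229, -0.0345, 0.1537]
tool_rot: [0.98, -0.199, -0.008, -0.002]
wrist_force: [-0.3, 0.6, -1.2]
opening: 0.232
```

```bash
python3 g.py .522 -.0345 .138
```

```text
t 21.48 pos [ 0.5229 -0.0345  0.1537] yaw -22.96 tilt [-0.0143  0.0076 -0.9999] op 0.232 F [-0.3057  0.5571 -1.2207] | tool mm [-0.6  0.4 15.7] n 1.0
```

drive_tool(rows=[{"fingers": 10, "tx": -0.3, "ty": 0.2, "tz": 3, "roll": 0}, {"fingers": 10, "tx": -0.3, "ty": 0.2, "tz": 3, "roll": 0}, {"fingers": 10, "tx": 0, "ty": 0, "tz": 3, "roll": 0}, {"fingers": 10, "tx": 0, "ty": 0, "tz": 2, "roll": 0}, {"fingers": 10, "tx": 0, "ty": 0, "tz": 0.5, "roll": 0}, {"fingers": 10, "tx": 0, "ty": 0, "tz": 0, "roll": 0}])

```text
time: 21.98
position: [0.5223, -0.0345, 0.1413]
tool_rot: [0.98, -0.199, -0.007, -0.002]
wrist_force: [0.3, -0.8, -1.2]
opening: 0.235
```

```bash
python3 g.py .522 -.0345 .138;python3 - <<'E'
from h import *
im=np.mean([viewer.grab_frame('side').astype(float) for _ in range(3)],0)
np.save('sB.npy',im)
c=im[170:210,302:342].clip(0,255).astype(np.uint8)
cv2.imwrite('pics/s17.png',cv2.resize(c,None,fx=15,fy=15,interpolation=cv2.INTER_CUBIC)[:,:,::-1])
E
```

```text
t 21.98 pos [ 0.5223 -0.0345  0.1413] yaw -22.97 tilt [-0.0134  0.0076 -0.9999] op 0.235 F [ 0.2606 -0.7917 -1.1607] | tool mm [-0.2  0.1  3.4] n 1.0
```

View pics/s17.png

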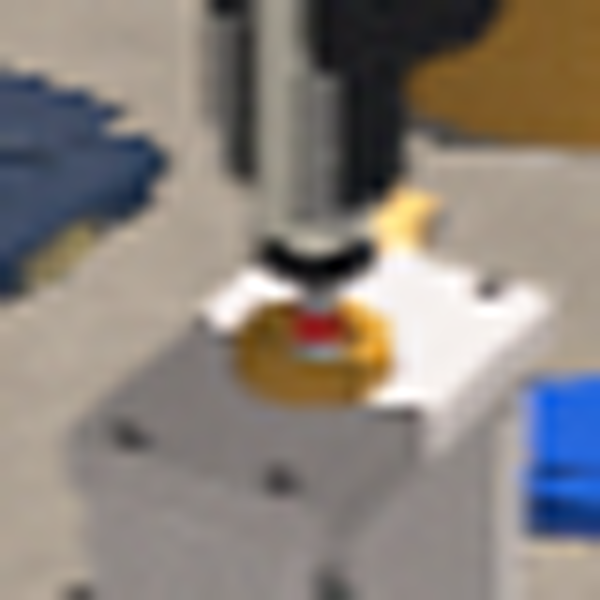

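```bash
cat > zf.py <<'E'
from fit import *
import sys
np.set_printoptions(precision=4,suppress=True)
im=np.load(sys.argv[1]); w=(316,183,330,196)
R=im[...,0]-np.maximum(im[...,1],im[...,2]); R=np.clip(R-45,0,None)   # brass R-G ~50
c=R[w[1]:w[3],w[0]:w[2]]
yy,xx=np.mgrid[w[1]:w[3],w[0]:w[2]]
print(c.round().astype(int))
print('red centroid',(c*xx).sum()/c.sum(),(c*yy).sum()/c.sum())
def pred(x,y,zb,zbush=.1):
    el=np.array([-.893,-.449]);cam=-P['side']['R'].T@P['side']['t']
    # visible front half of band surface, above bore front edge not clipped
    d=cam[:2]-[x,y]; a0=np.arctan2(d[1],d[0]); a=a0+np.linspace(-np.pi/2,np.pi/2,41); wt=np.cos(a-a0)
    pts=[[x+.005*np.cos(t),y+.005*np.sin(t),zb+h] for t in a for h in(-.003,0,.003)]
    q=proj('side',pts); W=np.repeat(wt,3); return (q*W[:,None]).sum(0)/W.sum()
for X in((.5199,-.0314),(.521,-.0349)):
    for zb in(.1,.102,.104,.106): print(X,zb,pred(*X,zb))
E
python3 zf.py sB.npy
```

```text
[[ 0  0  0  0  0  0  0  0  0  0  0  0  0  0]
 [ 0  0  0  0  0  0  0  0  0  0  0  0  0  0]
 [ 0  0  0  0  0  0  0  0  0  0  0  0  0  0]
 [ 0  0  0  0  0  0  0  0  0  0  0  0  0  0]
 [ 0  0  0  0  0  0  0  0  0  0  0  0  0  0]
 [ 0  0  0  0  0  0  0  0  0  0  0  0  0  0]
 [ 0  0  0  0  0  0  0  0  0  0  0  0  0  0]
 [ 0  0  0  0  0  0  0  0  0 10  0  0  0  0]
 [ 0  0  0  0  0 19 60 59 37 12 19  0  0  0]
 [ 0  0  0  0  0 10 48 51 29  1 14  8  0  0]
 [ 0  0  0  0  0  0  0  0  0  1 17 21  0  0]
 [ 0  0  0  0  0  0  0  0  0  0  0  3  0  0]
 [ 0  0  0  0  0  0  0  0  0  0  0  0  0  0]]
red centroid 323.5365659777425 191.5683624801272
(0.5199, -0.0314) 0.1 [322.409  192.3181]
(0.5199, -0.0314) 0.102 [322.4164 191.769 ]
(0.5199, -0.0314) 0.104 [322.4239 191.219 ]
(0.5199, -0.0314) 0.106 [322.4314 190.6684]
(0.521, -0.0349) 0.1 [322.5973 191.734 ]
(0.521, -0.0349) 0.102 [322.6049 191.1856]
(0.521, -0.0349) 0.104 [322.6125 190.6365]
(0.521, -0.0349) 0.106 [322.6201 190.0866]
```

The side fit puts the band about 3.3 mm above the bush top, matching the kinematic estimate, and it is laterally centred within 0.2 px. I'll lower it the last 3 mm.

drive_tool(rows=[{"fingers": 10, "tx": 0, "ty": 0, "tz": 1.5, "roll": 0}, {"fingers": 10, "tx": 0, "ty": 0, "tz": 1, "roll": 0}, {"fingers": 10, "tx": 0, "ty": 0, "tz": 0.5, "roll": 0}, {"fingers": 10, "tx": 0, "ty": 0, "tz": 0, "roll": 0}])

```text
time: 22.47
position: [0.5228, -0.0345, 0.1387]
tool_rot: [0.98, -0.199, -0.007, -0.002]
wrist_force: [-0.1, -0.5, -0.5]
opening: 0.225
```

```bash
python3 g.py .522 -.0345 .138;python3 - <<'E'
from h import *
im=np.mean([viewer.grab_frame('side').astype(float) for _ in range(3)],0)
np.save('sC.npy',im)
c=im[170:210,302:342].clip(0,255).astype(np.uint8)
cv2.imwrite('pics/s18.png',cv2.resize(c,None,fx=15,fy=15,interpolation=cv2.INTER_CUBIC)[:,:,::-1])
E
python3 zf.py sC.npy; python3 g.py .522 -.0345 .138
```

```text
t 22.47 pos [ 0.5228 -0.0345  0.1387] yaw -22.97 tilt [-0.0121  0.0075 -0.9999] op 0.225 F [-0.1499 -0.5208 -0.4675] | tool mm [-0.7  0.3  0.7] n 1.0
[[ 0  0  0  0  0  0  0  0  0  0  0  0  0  0]
 [ 0  0  0  0  0  0  0  0  0  0  0  0  0  0]
 [ 0  0  0  0  0  0  0  0  0  0  0  0  0  0]
 [ 0  0  0  0  0  0  0  0  0  0  0  0  0  0]
 [ 0  0  0  0  0  0  0  0  0  0  0  0  0  0]
 [ 0  0  0  0  0  0  0  0  0  0  0  0  0  0]
 [ 0  0  0  0  0  0  0  0  0  0  0  0  0  0]
 [ 0  0  0  0  0  0  0  0  4  8  0  0  0  0]
 [ 0  0  0  0  0  0  0  0  0 10 18  0  0  0]
 [ 0  0  0  0  0 21 84 80 33  0 11  9  0  0]
 [ 0  0  0  0  0  4 32 39 11  0 13 20  0  0]
 [ 0  0  0  0  0  0  0  0  0  0  0  0  0  0]
 [ 0  0  0  0  0  0  0  0  0  0  0  0  0  0]]
red centroid 323.4048616932104 192.1693210393965
(0.5199, -0.0314) 0.1 [322.409  192.3181]
(0.5199, -0.0314) 0.102 [322.4164 191.769 ]
(0.5199, -0.0314) 0.104 [322.4239 191.219 ]
(0.5199, -0.0314) 0.106 [322.4314 190.6684]
(0.521, -0.0349) 0.1 [322.5973 191.734 ]
(0.521, -0.0349) 0.102 [322.6049 191.1856]
(0.521, -0.0349) 0.104 [322.6125 190.6365]
(0.521, -0.0349) 0.106 [322.6201 190.0866]
t 22.62 pos [ 0.5228 -0.0345  0.1388] yaw -22.97 tilt [-0.012   0.0075 -0.9999] op 0.224 F [-0.5971  0.482  -0.4723] | tool mm [-0.8  0.3  0.8] n 1.0
```

View pics/s18.png

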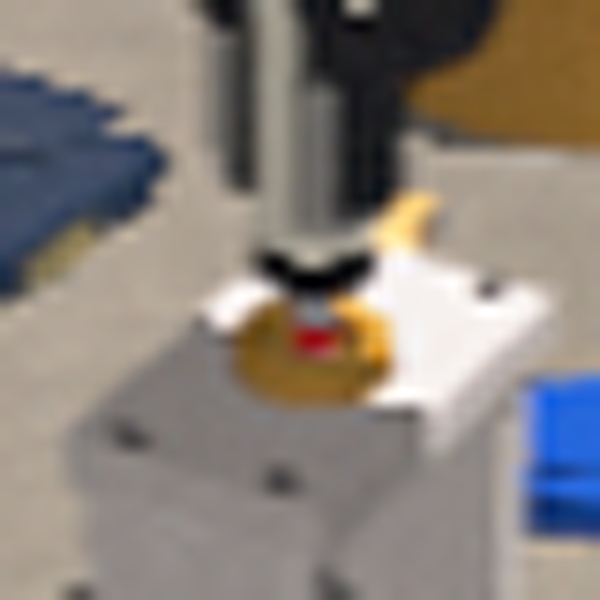

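The band centroid (row 192.3) now matches the bush-top plane (192.3), it is centred within 0.2 px, and the force readings show only noise and the probe's weight. I'll settle briefly, check and hand in.

drive_tool(rows=[{"fingers": 10, "tx": 0, "ty": 0, "tz": 0, "roll": 0}, {"fingers": 10, "tx": 0, "ty": 0, "tz": 0, "roll": 0}, {"fingers": 10, "tx": 0, "ty": 0, "tz": 0, "roll": 0}, {"fingers": 10, "tx": 0, "ty": 0, "tz": 0, "roll": 0}])

```text
time: 22.95
position: [0.5229, -0.0346, 0.1389]
tool_rot: [0.98, -0.199, -0.007, -0.002]
wrist_force: [-0.4, 0.0, -0.8]
opening: 0.225
```

```bash
python3 - <<'E'
from h import *
for n in('side','top'): cv2.imwrite(f'pics/{n}F.png',viewer.grab_frame(n)[:,:,::-1])
s=ctrl.sense(); print(s['time'],s['position'],s['dq'].round(4),s['wrist_force'],s['ft_torque'],s['opening'])
E
```

```text
23.05 [ 0.5229342  -0.03450577  0.13895354] [-0.0002  0.0004  0.0006 -0.0006 -0.0003  0.0016 -0.    ] [-0.5891891   0.03360248 -1.27881626] [ 0.02631923 -0.01337375  0.00446155] 0.22518810338574433
```

View pics/sideF.png

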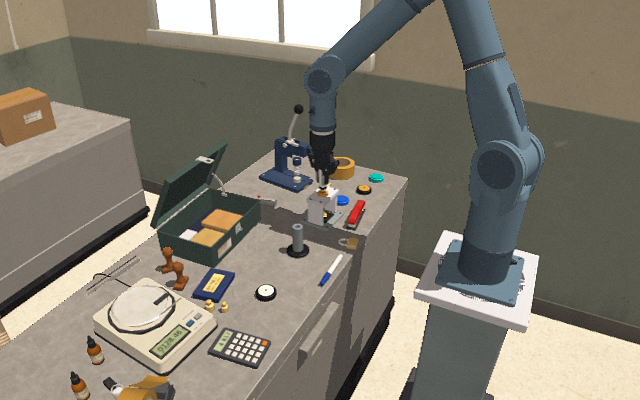

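The side view shows the probe standing in the bush at about (322,190), the holder empty, and the stapler, padlock, marker and discs unmoved. Handing in.

```bash
python3 -c "
from station import ctrl
print(ctrl.job_done())
s=ctrl.sense(); print(s['time'],s['position'],s['wrist_force'])"
```

```text
the job is handed in; nothing more can be done
None
the job is handed in; nothing more can be done
```

I handed the job in at about 23 s, with the probe still gripped and standing in the bush. The hand-in gives no verdict, so success isn't confirmed.

**What I did:** I drew the probe straight up out of its holder and carried it over the stand to the brass disc. I held it still there for about 2.4 s, with its tip about 2 cm above the disc and within about 2–3 mm of the centre. Then I lowered it through the bush, after one trial entry of a few mm that I raised to re-measure its alignment.

**Last checks**
- **Height:** in the side view the red band is level with the bush top (pixel row 192.3 against a predicted 192.3). Without correcting for that camera's apparent bias, it would be about 2 mm low.
- **Centring:** sideways in the side view the rod is within about 0.2 px (0.5 mm) of the bush centre.
- **Contact:** the wrist force stayed at about the probe's own weight plus noise, with no sign of touching. By the arm's position the tip is about 1 cm above the earrings.
- **Stillness:** the joints were at rest before hand-in.
- **Other things:** the stapler, padlock, marker and discs look unmoved in the last side picture. I didn't check the tag bundle or the earrings specifically.

**What disagreed or is uncertain**
- The tool leans about 0.8°, because the row moves let small tilts build up and give no way to correct them directly.
- The two cameras differ by about 3–4 mm on the bush and the disc along the side camera's line of sight. There I relied on the top view and the arm's own position, so centring in that direction is known only to about 2 mm.
- The top camera could not confirm the final fit, because the arm blocks its view.

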